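Set up a tile display from a clearance box

TASK

Clear the odds and ends (up to three: tin, brush, spectacles case) out of the grey plastic box and lay them in the metal tray, then lift out the slotted wooden rail that was buried under them and lower it over the two pins of the display stand, both holes at once, until it lies flat on the stand, slots up. Then move the three picture tiles one by one from the grey rack into the rail's slots, one to a slot and standing on edge: hold them by their two side edges only, never touch a painted face with the fingers, and never lay or drop one flat. Leave the other china, the bottle and the egg cup where they stand.

Things in the scene. Friction and masses are not known exactly. Their poses are not given: they have to be found in the camera images.
- bin_in (a point): Centre of the inner floor (5 mm above the table) of a fixed grey plastic box, open on top, outside 260 x 210 x 60 mm tall, walls 5 mm. x axis along its 260 mm side, z up.
- tray_in (a point): Centre of the inner floor (5 mm above the table) of a fixed low metal tray, outside 270 x 220 x 35 mm tall, walls 5 mm. x axis along its 270 mm side, z up. It starts empty.
- rail_center (a point): Centre (half-way up, 13 mm above its underside) of the loose pale wooden display rail, 188 long (own x) x 52 wide (own y) x 26 mm tall, about 0.16 kg. An 8 mm base plate with an upright 12 mm through hole near each end (x = -83 and +83 mm) and slotted blocks between. Starts flat, slots up, on the floor of the grey plastic box, under the odds and ends. Same when turned end for end.
- slot1 (a point): Centre of the floor of the rail's middle slot, 8 mm above the rail's underside; axes as the rail. Between x = -72 and +72 mm four blocks rise from the base plate to the full 26 mm and leave three open-topped slots across the rail (along own y), each 12 mm wide and 18 mm deep, centred at x = -44, 0 and +44 mm.
- hole0 (a point): Centre of the rail's hole at own x = -83 mm, at the underside of the rail; axes as the rail.
- hole1 (a point): Centre of the rail's hole at own x = +83 mm, at the underside of the rail; axes as the rail.
- pin0 (a point): Foot of one of the two upright steel pins of the display stand, at the level of the stand's top (20 mm above the table). Stand: fixed dark wooden slab 220 (own x) x 70 x 20 mm; pins at x = -83 and +83 mm, 9 mm thick, 28 mm tall, tapering over their last 8 mm. The axes are the stand's.
- pin1 (a point): Foot of the other pin, at own x = +83 mm of the stand, at the level of the stand's top; axes as the stand.
- rack: Fixed grey packing rack in which the tiles start upright: origin at the centre of its underside; base 152 (own x) x 80 x 10 mm, four blocks 48 mm wide (own y) rising 18 mm more, three slots 12 mm wide that run along own y at x = -44, 0, +44 mm. A tile's side edges stand out 4 mm beyond the blocks at either end of its slot.
- tin_center (a point): Centre of a small loose steel tin, 90 long (own y) x 28 wide (own x) x 28 mm tall, 0.09 kg. Starts lying across the rail; may be absent.
- brush_center (a point): Centre of a loose small brush, wooden back up and dark bristle block down, 110 long (own y) x 26 wide (own x) x 26 mm tall, 0.08 kg. Starts lying across the rail; may be absent.
- case_center (a point): Centre of a loose grey fabric-covered spectacles case, 100 long (own y) x 24 wide (own x) x 24 mm tall, 0.07 kg. Starts lying across the rail; may be absent.
- tile0_center (a point): Centre (42 mm above its lower edge) of a loose white ceramic picture tile, 56 wide (own y) x 84 tall (own z) x 8 mm thick (own x), 0.08 kg. Painted on both faces, which look along own x: each painted panel is 44 mm wide over the full height and 1 mm proud, so the bare margins and side edges are 6 mm thick. Starts upright in a slot of the grey rack.
- tile0_face: The painted panels on both faces of that tile (fixed to it, same axes, origin at the centre of its lower edge): not to be touched by the fingers.
- tile1_center (a point): Centre (42 mm above its lower edge) of a loose white ceramic picture tile, 56 wide (own y) x 84 tall (own z) x 8 mm thick (own x), 0.08 kg. Painted on both faces, which look along own x: each painted panel is 44 mm wide over the full height and 1 mm proud, so the bare margins and side edges are 6 mm thick. Starts upright in a slot of the grey rack.
- tile1_face: The painted panels on both faces of that tile (fixed to it, same axes, origin at the centre of its lower edge): not to be touched by the fingers.
- tile2_center (a point): Centre (42 mm above its lower edge) of a loose white ceramic picture tile, 56 wide (own y) x 84 tall (own z) x 8 mm thick (own x), 0.08 kg. Painted on both faces, which look along own x: each painted panel is 44 mm wide over the full height and 1 mm proud, so the bare margins and side edges are 6 mm thick. Starts upright in a slot of the grey rack.
- tile2_face: The painted panels on both faces of that tile (fixed to it, same axes, origin at the centre of its lower edge): not to be touched by the fingers.
- cup0: Brown coffee cup, 66 mm across, 55 mm tall, on its loose white saucer, 116 mm across. Origin at the centre of its underside. A bystander: leave it alone.
- cup1: White coffee cup, 66 mm across, 55 mm tall, on its loose white saucer, 116 mm across. Origin at the centre of its underside. A bystander: leave it alone.
- flask: Flat amber glass bottle 45 x 90 mm, 195 mm tall. Origin at the centre of its underside. A bystander: leave it alone.
- eggcup: Small glass egg cup, 48 mm across, 55 mm tall, between the robot and the work. Origin at the centre of its underside. A bystander: leave it alone.

How it is judged (in metres and radians):
On the way, in this order (a step that is already met when the one before it is completed fails the run):
1. the odds and ends lie in the metal tray (x of tin_center in the frame of tray_in between -0.125 and 0.125 m and y of tin_center in the frame of tray_in between -0.1 and 0.1 m and z of tin_center in the frame of tray_in between 0 and 0.05 m and x of brush_center in the frame of tray_in between -0.125 and 0.125 m and y of brush_center in the frame of tray_in between -0.1 and 0.1 m and z of brush_center in the frame of tray_in between 0 and 0.05 m and x of case_center in the frame of tray_in between -0.125 and 0.125 m and y of case_center in the frame of tray_in between -0.1 and 0.1 m and z of case_center in the frame of tray_in between 0 and 0.05 m), for 0.2 s.
2. the rail lies flat on the stand with a pin through each hole (((distance between hole0 and pin0 below 0.006 m and distance between hole1 and pin1 below 0.006 m) or (distance between hole0 and pin1 below 0.006 m and distance between hole1 and pin0 below 0.006 m)) and angle between rail_center's own z axis and vertical below 0.05 rad), for 0.2 s.
3. every tile stands in a slot of the rail (angle between each of tile0_center, tile1_center, tile2_center's own z axis and vertical below 0.3 rad and linear speed of each of tile0_face, tile1_face, tile2_face below 0.03 m/s and (x of tile0_center in the frame of rail_center between -0.058 and -0.03 m or x of tile0_center in the frame of rail_center between -0.014 and 0.014 m or x of tile0_center in the frame of rail_center between 0.03 and 0.058 m) and y of tile0_center in the frame of rail_center between -0.016 and 0.016 m and z of tile0_center in the frame of rail_center between 0.029 and 0.042 m and (x of tile1_center in the frame of rail_center between -0.058 and -0.03 m or x of tile1_center in the frame of rail_center between -0.014 and 0.014 m or x of tile1_center in the frame of rail_center between 0.03 and 0.058 m) and y of tile1_center in the frame of rail_center between -0.016 and 0.016 m and z of tile1_center in the frame of rail_center between 0.029 and 0.042 m and (x of tile2_center in the frame of rail_center between -0.058 and -0.03 m or x of tile2_center in the frame of rail_center between -0.014 and 0.014 m or x of tile2_center in the frame of rail_center between 0.03 and 0.058 m) and y of tile2_center in the frame of rail_center between -0.016 and 0.016 m and z of tile2_center in the frame of rail_center between 0.029 and 0.042 m), for 0.2 s.
At the end, for the whole second after the job is handed in: Odds and ends lie still inside the tray, within 50 mm of its floor; the rail is level (0.05 rad), slots up, each hole within 6 mm of a pin's foot; each tile stands still in a slot of the rail, leaning under 0.3 rad, centre 34-47 mm above the slot floor, within 14 mm across and 16 mm along (all of step 1 and all of step 2 and all of step 3); the robot touches nothing.
It fails at once if the fingers touch a tile's painted face (contact force between the fingers and tile0_face above 1 N or contact force between the fingers and tile1_face above 1 N or contact force between the fingers and tile2_face above 1 N).
It fails at once if a tile is tipped over (angle between any of tile0_center, tile1_center, tile2_center's own z axis and vertical above 0.8 rad).
It fails at once if a bystander is shifted more than 30 mm (distance of any of cup0, cup1, flask, eggcup from where it was at the start of the episode above 0.03 m).
Of tin, brush, case only 2 to 3 are there at a start; the rules pass over those that are not, and their reading is None.
At some moment in a run one of tin, brush, case may be knocked a few centimetres aside while the robot is not near it.
It also fails if it takes over 208 s, if anything falls off the work surface, if the arm or the gripper's body presses on something with over 40 N, if the wrist force passes 120 N, or if a joint passes its speed limit or range.

ROBOT

A 6-joint arm with a two-finger parallel gripper is mounted at the origin on the work surface. World frame = base frame: x ahead of the robot, y to its left, z up, the work surface at z = 0. Lengths are in mm, angles in rad, forces in N, time in s.
With the tool pointing down it reaches from about 350 to 975 mm from the base axis. Payload 4.9 kg.
Tool frame: the origin (TCP) lies at the very end of the fingers, on their centre line; the grasp point (between the pads) lies 19 mm behind it; z points along the fingers, y is the direction in which the jaws open and shut (so a half turn about z gives the same grasp; the last joint's range is limited). The gripper opens to 85 mm and grips with 20 to 120 N. Pads are 22 mm wide; open, the fingers measure 114 mm over their backs; the gripper's body (76 mm by 85 mm) begins 54 mm behind the grasp point. The pads swing forward as they close: fully open they stand 13 mm farther back than shut.
Start: joints at [-1.372, 0.053, 1.613, -0, 1.476, -0.119], TCP at [195.293, -593.685, 231.304] pointing down, gripper open.
Joint ranges: [-3.01, 3.01], [-1.01, 2.22], [0.06, 2.58], [-1.02, 4.17], [0.09, 2.62], [-3.14, 3.14]. Speed limits (rad/s): [2.57, 2.57, 3.14, 3.14, 3.14, 3.14].

INTERFACE

Orientations are given as [roll, pitch, yaw] about the fixed x, y, z axes, in that order (R = Rz(yaw) Ry(pitch) Rx(roll)).
In Python, from cell import env gives the robot as it stands.
- The arm moves only by the shell command python3 -m inch 'ROWS' [OPENING] [FORCE]. ROWS is JSON, a list of rows, each a list of 6 numbers: the shift along the tool's x, y, z in mm, then the turn, a rotation vector about the tool's x, y, z in rad. In form: [[x, y, z, ax, ay, az], ...]. A call has 1 to 10 rows; each row shifts and turns the commanded pose from where the row before left it, along the tool's axes as they then stand; what a row does not reach is not made up. A row lasts 1/12 s, in which the tool goes at most 41.7 mm and 7.16 degrees, less where a joint would pass 70% of its speed; a pose out of reach is approached as far as the arm can. A call with a gripper value outside its range is refused whole. OPENING is the opening, from 0 (shut) to 1 (fully open), set as the call begins (- or left out, the last holds). The fingers move at their own pace and stop on an object; FORCE is the grip in N (left out, the last holds). Time passes only in rows, so rows that do not move let the fingers close. It gives the time, the measured TCP pose, the force and the opening at its end, in the units of the state.
- env.get_obs(): the state, without advancing time (a new reading comes with each control period).
- env.snapshot(name): name is "scene" or "top"; returns the picture (480x640x3 uint8, red, green, blue); there is no depth.
- env.camera_params(name): a dict with "vfov" (degrees; the focal length in pixels is half the picture's height over the tangent of half this angle, whatever the lens; pixels are square), "cx", "cy" (the principal point, pixels), "R" (3x3) and "t" (3): a world point X has camera coordinates R X + t. Camera axes: x right, y down, z forward; pixel columns grow to the right and rows downward; lengths in mm; the calibration is good to about 2 mm. A picture is of the moment at which its call begins. camera_params takes no time and is no camera call.
- env.job_done(): hands the job in, once; it reports no verdict.
Trained networks look in the newest picture that a camera, given by its name, has taken for a name from the list of things; names that differ only in an ending like _2 or _b are one class to them, and where a whole thing is asked for, a point or a joint stands for the part that bears it (a point fixed in the world has none). Each returns a list of dicts, best first, with "p" (0 to 1); they miss things now and then, are a little off and sometimes report something else, mostly with a low value. They report only what shows in the picture. A call takes as long as a camera call.
- env.silhouettes(camera, thing): "pixels" (480x640 bool, what is visible of it) and "bbox" ([left, top, width, height] in pixels, round what is visible of it).
- env.landmark_of(camera, thing): "centre" ([column, row] in pixels: a listed point, or the origin of a listed thing).
The state is a dict: "t": time; "q": joint angles; "joint_velocities": joint speeds; "tau": joint torques, N m; "tool_pos": TCP position; "eef_rot": TCP orientation; "contact_force": force on the tool from outside, world axes, zero at the start; "torque": the same for the moment, N m; "width": finger opening in mm.
Only numpy, scipy, OpenCV 4.12 (cv2) and the standard library are available. Lean on these libraries where they do the work, as an engineer would, in place of code of your own. Each camera call takes 0.05 s, during which the arm holds its last target.

## Working session

There is one attempt and no reset: what is moved stays moved. The work goes in short steps, Python scripts to look and compute and a shell command to move; the robot and the scene stay as the last step left them, time stands still between calls to the robot, and variables do not carry over. Pictures are saved under pics/ and viewed, and the job is handed in when it is done.

```bash
ls; mkdir -p pics; python3 - <<'E'
from cell import env
import cv2
o=env.get_obs(); print({k:o[k] for k in('t','tool_pos','eef_rot','width','contact_force')})
for n in('scene','top'):
    im=env.snapshot(n); cv2.imwrite(f'pics/{n}0.png',im[:,:,::-1]); p=env.camera_params(n); print(n,p)
E
```

```text
pics
{'t': 0.0, 'tool_pos': array([ 195.15480949, -593.10440749,  230.06951751]), 'eef_rot': array([-3.13957699e+00, -2.22229046e-04,  3.17814423e-01]), 'width': 85.32645474921158, 'contact_force': array([-0.21821965,  0.39678407,  1.10985552])}
scene {'vfov': 55.61883582417605, 'cx': 319.4515476030051, 'cy': 238.3863704006577, 'R': array([[ 0.37620176,  0.92649149,  0.0092599 ],
       [ 0.66938431, -0.26486621, -0.69409692],
       [-0.64062226,  0.26731891, -0.71982201]]), 't': array([-203.42757633, -347.86687373, 1260.06131668])}
top {'vfov': 44.45648566096899, 'cx': 323.5350427736921, 'cy': 233.0182624557966, 'R': array([[-0.01845946, -0.99981859,  0.00469332],
       [-0.99171525,  0.01771262, -0.12722864],
       [ 0.12712243, -0.00700301, -0.99186231]]), 't': array([   4.74745712,  563.68603767, 1102.61042307])}
```

View pics/scene0.png

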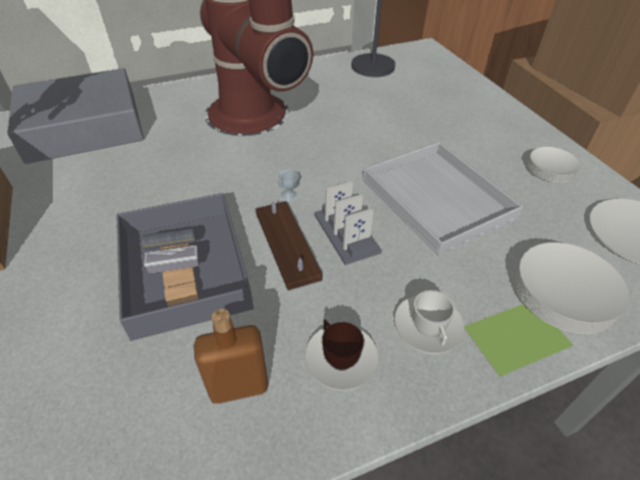

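View pics/top0.png

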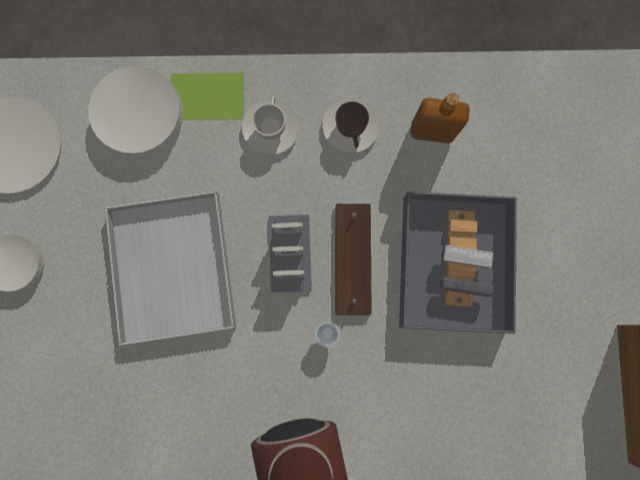

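```bash
cat > h.py <<'E'
import numpy as np, cv2
from cell import env
P={}
def K(n):
    if n not in P:
        p=env.camera_params(n); f=240/np.tan(np.radians(p['vfov'])/2); P[n]=(p,f)
    return P[n]
def proj(n,X):
    p,f=K(n); c=np.asarray(X)@p['R'].T+p['t']; return np.stack([p['cx']+f*c[...,0]/c[...,2],p['cy']+f*c[...,1]/c[...,2]],-1)
def ray(n,u):
    p,f=K(n); d=p['R'].T@np.array([(u[0]-p['cx'])/f,(u[1]-p['cy'])/f,1]); o=-p['R'].T@p['t']; return o,d/np.linalg.norm(d)
def atz(n,u,z):
    o,d=ray(n,u); return o+d*(z-o[2])/d[2]
def tri(us):
    A=[];b=[]
    for n,u in us:
        o,d=ray(n,u); M=np.eye(3)-np.outer(d,d); A.append(M); b.append(M@o)
    A=np.vstack(A);b=np.hstack(b); x=np.linalg.lstsq(A,b,rcond=None)[0]; return x,np.linalg.norm(A@x-b)
def shot(n,name,crop=None,s=1):
    im=env.snapshot(n)
    v=im[:,:,::-1]
    if crop: x,y,w,h=crop; v=v[y:y+h,x:x+w]
    v=cv2.resize(v,None,fx=s,fy=s,interpolation=cv2.INTER_CUBIC); cv2.imwrite(f'pics/{name}.png',v); return im
E
python3 - <<'E'
from h import *
np.set_printoptions(precision=1,suppress=True)
for n in('scene','top'): env.snapshot(n)
for th in 'bin_in tray_in rail_center hole0 hole1 pin0 pin1 rack tin_center brush_center case_center tile0_center tile1_center tile2_center cup0 cup1 flask eggcup'.split():
    r={n:[(round(d['p'],2),np.array(d['centre'])) for d in env.landmark_of(n,th)[:3]] for n in('scene','top')}
    print(th,r)
    if r['scene'] and r['top']: print('   ',*tri([(n,r[n][0][1]) for n in r]))
im=env.snapshot('top'); cv2.imwrite('pics/t1.png',cv2.resize(im[180:345,390:530,::-1],None,fx=4,fy=4,interpolation=cv2.INTER_CUBIC)[:600])
im=env.snapshot('scene'); cv2.imwrite('pics/s1.png',cv2.resize(im[190:330,110:260,::-1],None,fx=4,fy=4,interpolation=cv2.INTER_CUBIC)[:600])
print(env.get_obs()['t'])
E
```

```text
bin_in {'scene': [(0.92, array([182. , 266.6])), (0.52, array([170.5, 237.6]))], 'top': [(0.73, array([452.2, 263.7]))]}
    [ 501.3 -262.5    5.2] 4.446240700251797
tray_in {'scene': [(0.7, array([435.8, 196.8]))], 'top': [(0.91, array([172.8, 267.6])), (0.53, array([330. , 331.8]))]}
    [504.3 293.3   6.3] 0.6262271905478678
rail_center {'scene': [(0.64, array([177.9, 269.5]))], 'top': [(0.61, array([463.1, 259.2]))]}
    [ 510.3 -276.5   12.7] 4.203377243691926
hole0 {'scene': [(0.97, array([175.2, 242.6])), (0.57, array([184.9, 311.3])), (0.47, array([172.3, 258.9]))], 'top': [(0.91, array([459. , 216.9])), (0.76, array([456.2, 298.5]))]}
    [ 573.8 -253.4  139.3] 11.68744332563385
hole1 {'scene': [(0.97, array([175.2, 242.6])), (0.57, array([184.9, 311.3])), (0.47, array([172.3, 258.9]))], 'top': [(0.91, array([459. , 216.9])), (0.76, array([456.2, 298.5]))]}
    [ 573.8 -253.4  139.3] 11.68744332563385
pin0 {'scene': [(0.96, array([277.8, 207.7])), (0.56, array([298.7, 268.1]))], 'top': [(0.97, array([351.4, 303. ])), (0.43, array([455. , 298.5])), (0.28, array([271.8, 126.5]
[... 1571 characters left out ...]
127.3])), (0.63, array([351.8, 126.7])), (0.4, array([451.7, 262. ]))]}
    [786.2 100.    8.4] 1.149624810961949
cup1 {'scene': [(0.76, array([428.3, 323.9])), (0.63, array([338.9, 355.7]))], 'top': [(0.89, array([269.9, 127.3])), (0.63, array([351.8, 126.7])), (0.4, array([451.7, 262. ]))]}
    [786.2 100.    8.4] 1.149624810961949
flask {'scene': [(0.77, array([239.8, 386. ]))], 'top': [(0.85, array([430.3, 133.2]))]}
    [ 770.8 -227.6   -1.1] 0.9724300052140329
eggcup {'scene': [(0.65, array([288. , 196.2])), (0.44, array([272.9, 210.2]))], 'top': [(0.68, array([329.2, 336.2])), (0.54, array([291.7, 250.2])), (0.21, array([462.7, 255.4]))]}
    [365.4  -9.6  -7.7] 5.3410700919560705
2.1
```

View pics/t1.png

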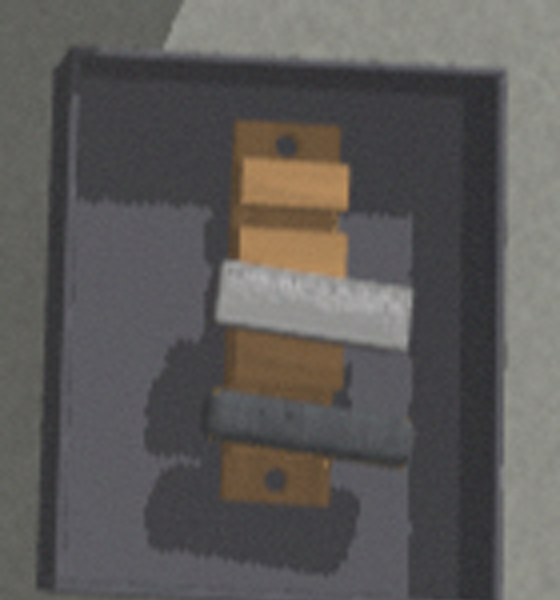

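View pics/s1.png

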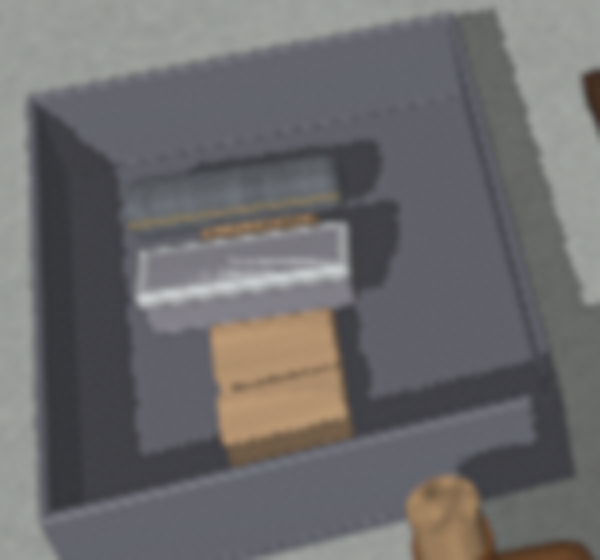

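```bash
cat >> h.py <<'E'
from scipy.optimize import minimize
def box(x,y,z,yaw,L):
    s=np.array([[a,b,c] for a in(-.5,.5) for b in(-.5,.5) for c in(-.5,.5)])*np.array(L)
    c,sn=np.cos(yaw),np.sin(yaw); return s@np.array([[c,sn,0],[-sn,c,0],[0,0,1]])+[x,y,z]
S=4
def raster(n,pts):
    h=cv2.convexHull((proj(n,pts)).astype(np.float32))
    m=np.zeros((480,640),np.uint8); cv2.fillConvexPoly(m,np.round(h*16).astype(np.int32),1,cv2.LINE_AA if False else cv2.LINE_8,4); return m>0
def masks(thing,near=None,cams=('scene','top')):
    out={}
    for n in cams:
        c=env.silhouettes(n,thing)
        if near is not None:
            u=proj(n,np.array(near,float)); c=[d for d in c if d['pixels'].any() and np.linalg.norm(np.argwhere(d['pixels']).mean(0)[::-1]-u)<15]
        if c: out[n]=c[0]['pixels']
    return out
def fit(ms,x0,L,free=(1,1,1,1),steps=(5,5,3,.1)):
    x0=np.array(x0,float); idx=[i for i in range(4) if free[i]]
    def f(v):
        x=x0.copy(); x[idx]=v; b=box(*x,L); s=0
        for n,m in ms.items():
            r=raster(n,b); s+=1-(r&m).sum()/max(1,(r|m).sum())
        return s/len(ms)
    best=None
    v=x0[idx]
    for k in range(3):
        sim=np.vstack([v]+[v+np.eye(len(idx))[j]*steps[idx[j]]*(1 if k%2 else -1) for j in range(len(idx))])
        r=minimize(f,v,method='Nelder-Mead',options=dict(initial_simplex=sim,xatol=.01,fatol=1e-4)); v=r.x
    x=x0.copy(); x[idx]=v; return x,r.fun
E
python3 - <<'E'
from h import *
np.set_printoptions(precision=2,suppress=True)
for n in('scene','top'): env.snapshot(n)
for th,c,L in [('tin_center',[506,-280,45],(28,90,28)),('case_center',[454,-274,43],(24,100,24))]:
    ms=masks(th,c); print(th,{n:m.sum() for n,m in ms.items()})
    print(fit(ms,c+[-.1],L))
    print(fit(ms,c+[-.1],L,free=(1,1,0,1)))
for i,c in enumerate([[484,62,52],[528,62,52],[571,61,52]]):
    ms=masks('tile0_center',c); print(i,{n:m.sum() for n,m in ms.items()}); print(fit(ms,c+[0],(8,56,84)))
E
```

```text
tin_center {'scene': np.int64(1101), 'top': np.int64(824)}
(array([ 511.63, -278.43,   42.15,   -0.18]), np.float64(0.07797368105200775))
(array([ 511.62, -278.02,   45.  ,   -0.16]), np.float64(0.08465250608990921))
case_center {'scene': np.int64(753), 'top': np.int64(664)}
(array([ 453.2 , -276.29,   41.41,   -0.15]), np.float64(0.23533774929834017))
(array([ 453.52, -273.39,   43.  ,   -0.17]), np.float64(0.23794351149271248))
0 {'scene': np.int64(576), 'top': np.int64(212)}
(array([484.39,  61.34,  50.85,  -0.02]), np.float64(0.2205751584523697))
1 {}Traceback (most recent call last):
  File "<stdin>", line 9, in <module>
  File "h.py", line 51, in fit
    r=minimize(f,v,method='Nelder-Mead',options=dict(initial_simplex=sim,xatol=.01,fatol=1e-4)); v=r.x
    res = _minimize_neldermead(fun, x0, args, callback, bounds=bounds,
                               **options)
    fsim[k] = func(sim[k])
              ~~~~^^^^^^^^
    fx = function(np.copy(x), *(wrapper_args + args))
  File "h.py", line 46, in f
    return s/len(ms)
           ~^~~~~~~~
ZeroDivisionError: division by zero
```

```bash
cat >> h.py <<'E'
from scipy.spatial.transform import Rotation as Ro
import json
def plan(tgt,yaw,n=None,cur=None,vmax=38):
    o=env.get_obs(); p=np.array(o['tool_pos'],float); e=np.array(o['eef_rot'],float); y=e[2]
    d=np.array(tgt)-p; dy=(yaw-y+np.pi)%(2*np.pi)-np.pi
    k=n or int(max(np.ceil(np.linalg.norm(d)/vmax),np.ceil(abs(dy)/.12),1))
    # rotation first portion spread over all rows
    rows=[]; a=y; q=p.copy(); dr=round(-dy/k,3)
    for i in range(k):
        R=Ro.from_euler('xyz',[np.pi,0,a]).as_matrix(); s=np.round(R.T@((np.array(tgt)-q)/(k-i)),1); q=q+R@s
        rows.append([float(v)+0 for v in s]+[0,0,dr]); a-=dr
    print('pos',np.round(p,1),'rot',np.round(e,3),'w',round(float(o['width']),1),'F',np.round(o['contact_force'],1),'t',round(float(o['t']),1),'k',k)
    print(json.dumps(rows).replace('.0,',',').replace('.0]',']').replace(' ',''))
E
python3 -c "
from h import *
plan([511.5,-278,200],1.40)
env.snapshot('top'); env.snapshot('scene')
import sys
np.set_printoptions(precision=1,suppress=True)
for th in ('tile1_center','tile2_center','rail_center'):
  for n in('scene','top'):
    for c in env.silhouettes(n,th): print(th,n,c['p'],c['bbox'],c['pixels'].sum())
"
```

```text
pos [ 195.3 -593.7  231.3] rot [-3.142  0.     0.318] w 85.5 F [-1.2 -0.  -0.1] t 2.6 k 12
[[33.3,-16.8,2.6,0,0,-0.09],[34.6,-13.7,2.6,0,0,-0.09],[35.7,-10.5,2.6,0,0,-0.09],[36.5,-7.3,2.6,0,0,-0.09],[37,-4,2.6,0,0,-0.09],[37.2,-0.6,2.6,0,0,-0.09],[37.1,2.7,2.6,0,0,-0.09],[36.8,6.1,2.6,0,0,-0.09],[36.1,9.3,2.6,0,0,-0.09],[35.1,12.5,2.6,0,0,-0.09],[33.8,15.7,2.6,0,0,-0.09],[32.2,18.6,2.7,0,0,-0.09]]
tile1_center scene 0.55 [333.6, 196.5, 28.4, 34.2] 603
tile1_center top 0.67 [273.8, 247.6, 29.9, 9.2] 239
tile1_center top 0.33 [275.7, 244.7, 25.6, 10.3] 144
tile2_center scene 0.64 [341.9, 210.3, 30.6, 36.8] 826
tile2_center scene 0.34 [193.3, 307.2, 75.4, 92.6] 4862
tile2_center top 0.8 [271.2, 224.9, 30.2, 9.0] 273
tile2_center top 0.53 [249.9, 95.2, 36.5, 45.0] 1025
tile2_center top 0.25 [445.7, 209.9, 31.7, 94.7] 1749
rail_center scene 0.86 [163.0, 245.9, 34.2, 60.7] 1110
rail_center scene 0.21 [335.1, 196.3, 23.0, 34.5] 421
rail_center top 0.81 [445.5, 211.6, 28.5, 96.2] 1819
rail_center top 0.5 [439.1, 279.9, 53.6, 20.6] 672
```

```bash
python3 -m inch '[[33,-17,3,0,0,-0.09],[35,-14,3,0,0,-0.09],[36,-10,3,0,0,-0.09],[36,-7,3,0,0,-0.09],[37,-4,3,0,0,-0.09],[37,-1,3,0,0,-0.09],[37,3,3,0,0,-0.09],[37,6,3,0,0,-0.09],[36,9,2,0,0,-0.09],[35,12,2,0,0,-0.09]]' 0.58 40; python3 -m inch '[[34,16,2,0,0,-0.09],[32,18,2,0,0,-0.09],[0,0,0,0,0,0],[0,0,0,0,0,0]]'
python3 - <<'E'
from h import *
np.set_printoptions(precision=2,suppress=True)
for n in('scene','top'): shot(n,n+'2')
for th,c,L in [('tin_center',[511,-278,45],(28,90,28)),('case_center',[454,-274,43],(24,100,24))]:
    ms=masks(th,c); print(th,{n:m.sum() for n,m in ms.items()})
    if ms: print(fit(ms,c+[-.1],L))
plan([511.5,-278,38],1.40)
E
```

```text
t: 3.83
tool_pos: [459.0, -329.0, 203.3]
eef_rot: [3.141, 0.0, 1.222]
contact_force: [0.3, -1.4, -0.5]
width: 49.4
t: 4.17
tool_pos: [511.3, -276.4, 199.1]
eef_rot: [-3.141, 0.0, 1.401]
contact_force: [-0.4, -0.3, -1.4]
width: 49.4
tin_center {'scene': np.int64(1045), 'top': np.int64(501)}
(array([ 512.85, -277.27,   43.82,   -0.16]), np.float64(0.29017541881264625))
case_center {'scene': np.int64(790)}
(array([ 454.82, -274.88,   41.51,   -0.09]), np.float64(0.25189393939393945))
pos [ 509.7 -278.9  199.4] rot [3.14 0.   1.4 ] w 49.6 F [-0.3 -0.3  0. ] t 4.5 k 5
[[0.2,0.3,32.3,0,0,-0.001],[0.3,0.3,32.3,0,0,-0.001],[0.2,0.3,32.3,0,0,-0.001],[0.3,0.3,32.3,0,0,-0.001],[0.2,0.4,32.2,0,0,-0.001]]
```

View pics/scene2.png

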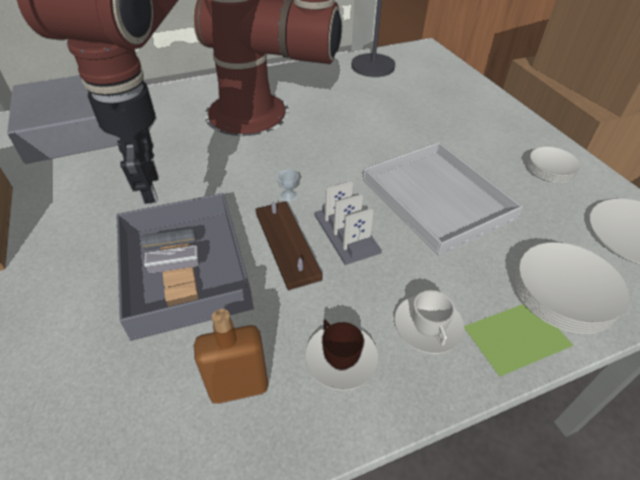

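View pics/top2.png

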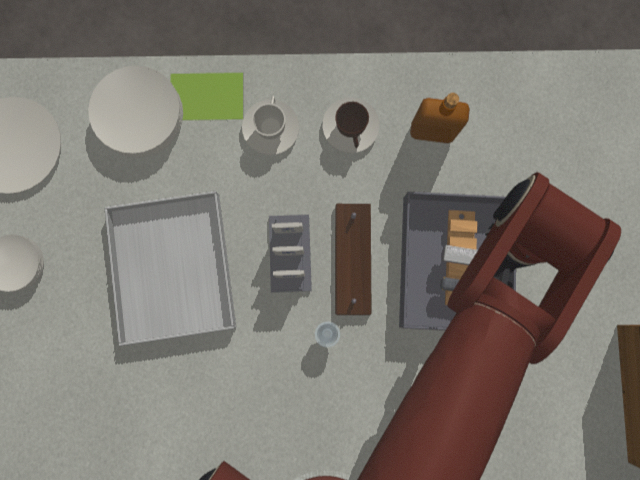

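```bash
python3 -m inch '[[0,0,32,0,0,0],[0,0,32,0,0,0],[0,0.5,30,0,0,0],[0,0.5,25,0,0,0],[0,0,20,0,0,0],[0,0,12,0,0,0],[0,0,8,0,0,0],[0,0,0,0,0,0],[0,0,0,0,0,0]]'
python3 - <<'E'
from h import *
shot('scene','s3',(90,150,180,150),4)
o=env.get_obs(); print(o['tool_pos'],o['contact_force'])
E
```

```text
t: 5.22
tool_pos: [511.7, -278.7, 41.1]
eef_rot: [3.141, 0.0, 1.397]
contact_force: [-1.1, 0.0, 1.1]
width: 49.4
[ 512.19057231 -278.9588444    41.82020137] [ 0.06778108  1.05324745 -0.04314611]
```

View pics/s3.png

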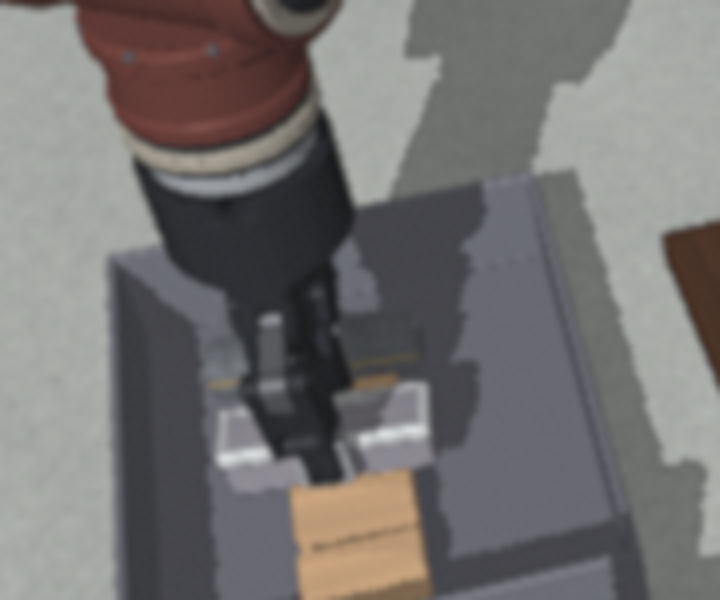

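Fingers straddle the tin, tip near its lower edge. Close and lift.

```bash
python3 -m inch '[[0,0,0,0,0,0],[0,0,0,0,0,0],[0,0,0,0,0,0],[0,0,0,0,0,0],[0,0,0,0,0,0],[0,0,0,0,0,0]]' 0 40; python3 -m inch '[[0,0,-10,0,0,0],[0,0,-20,0,0,0],[0,0,-30,0,0,0],[0,0,-30,0,0,0],[0,0,-30,0,0,0],[0,0,-30,0,0,0]]'
python3 - <<'E'
from h import *
shot('scene','s4')
im=env.snapshot('top')
for n in('scene','top'):
    c=env.silhouettes(n,'tray_in'); print(c and [ (d['p'],d['bbox']) for d in c])
plan([510,320,150],1.40)
E
```

```text
t: 5.77
tool_pos: [512.7, -279.0, 42.3]
eef_rot: [3.138, 0.002, 1.398]
contact_force: [-0.1, 0.3, 5.7]
width: 27.0
t: 6.27
tool_pos: [510.7, -277.5, 191.6]
eef_rot: [-3.14, -0.001, 1.398]
contact_force: [0.6, -1.1, -0.9]
width: 26.6
[(0.96, [362.8, 144.9, 162.4, 111.5])]
[(0.85, [103.4, 193.4, 133.1, 149.8])]
pos [ 511.6 -278.2  191.5] rot [3.140e+00 1.000e-03 1.398e+00] w 27.2 F [-0.1 -0.1 -1.7] t 6.5 k 16
[[36.8,-6.5,2.6,0,0,-0],[36.8,-6.5,2.6,0,0,-0],[36.8,-6.5,2.6,0,0,-0],[36.8,-6.5,2.6,0,0,-0],[36.8,-6.5,2.6,0,0,-0],[36.8,-6.5,2.6,0,0,-0],[36.8,-6.5,2.6,0,0,-0],[36.8,-6.5,2.6,0,0,-0],[36.8,-6.6,2.6,0,0,-0],[36.8,-6.5,2.6,0,0,-0],[36.8,-6.6,2.6,0,0,-0],[36.8,-6.5,2.6,0,0,-0],[36.8,-6.6,2.6,0,0,-0],[36.9,-6.5,2.6,0,0,-0],[36.8,-6.6,2.5,0,0,-0],[36.9,-6.5,2.6,0,0,-0]]
```

View pics/s4.png

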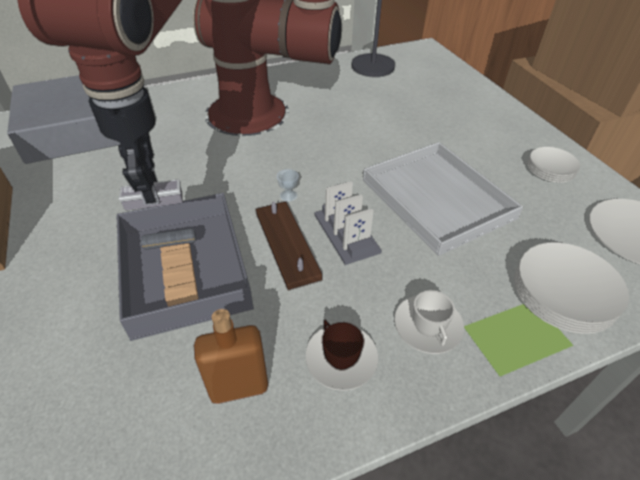

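```bash
python3 -m inch '[[20,0,0,0,0,0],[37,0,0,0,0,0],[38,-2,0,0,0,0],[38,-4,0,0,0,0],[38,-4,0,0,0,0],[38,-4,0,0,0,0],[38,-4,0,0,0,0],[38,-4,0,0,0,0],[38,-4,0,0,0,0],[38,-4,0,0,0,0]]'; python3 -m inch '[[38,-4,0,0,0,0],[38,-4,0,0,0,0],[38,-4,0,0,0,0],[38,-4,0,0,0,0],[38,-4,0,0,0,0],[20,0,10,0,0,0],[0,0,20,0,0,0],[0,0,10,0,0,0],[0,0,0,0,0,0]]'
python3 - <<'E'
from h import *
shot('scene','s5')
plan([548,293,30],1.40)
E
```

```text
t: 7.3
tool_pos: [542.1, 84.6, 187.7]
eef_rot: [-3.137, 0.001, 1.398]
contact_force: [1.1, 0.1, -1.2]
width: 26.8
t: 8.05
tool_pos: [556.9, 291.8, 144.2]
eef_rot: [-3.133, 0.006, 1.398]
contact_force: [-0.6, -0.9, -1.9]
width: 27.0
pos [558.1 291.8 146.4] rot [-3.135  0.004  1.397] w 27.0 F [-1.4 -0.1 -0.7] t 8.1 k 4
[[-0.1,-2.5,29.1,0,0,-0.001],[-0.1,-2.6,29.1,0,0,-0.001],[-0.2,-2.5,29.1,0,0,-0.001],[-0.1,-2.6,29.1,0,0,-0.001]]
```

View pics/s5.png

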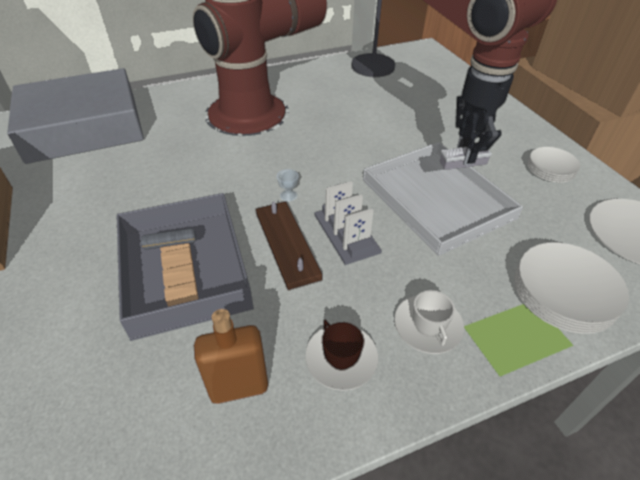

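```bash
python3 -m inch '[[0,-3,30,0,0,0],[0,-3,30,0,0,0],[0,-2,28,0,0,0],[0,0,20,0,0,0],[0,0,10,0,0,0],[0,0,5,0,0,0],[0,0,2,0,0,0],[0,0,0,0,0,0]]'
```

```text
t: 8.77
tool_pos: [553.6, 294.4, 26.6]
eef_rot: [3.14, -0.001, 1.397]
contact_force: [0.8, 0.6, -0.5]
width: 27.1
```

```bash
python3 -m inch '[[0,0,4,0,0,0],[0,0,3,0,0,0],[0,0,2,0,0,0],[0,0,0,0,0,0]]';  python3 -m inch '[[0,0,0,0,0,0],[0,0,0,0,0,0],[0,0,0,0,0,0],[0,0,0,0,0,0],[0,0,-15,0,0,0],[0,0,-30,0,0,0],[0,0,-40,0,0,0],[0,0,-40,0,0,0]]' 0.58
python3 - <<'E'
from h import *
shot('scene','s6')
plan([455,-276,190],1.42)
E
```

```text
t: 9.1
tool_pos: [552.7, 294.4, 16.5]
eef_rot: [3.141, -0.0, 1.398]
contact_force: [0.8, 0.4, -0.5]
width: 27.5
t: 9.77
tool_pos: [551.6, 294.1, 142.7]
eef_rot: [-3.14, 0.001, 1.398]
contact_force: [0.8, 0.6, 0.2]
width: 49.5
pos [557.1 296.3 154.4] rot [ 3.129 -0.008  1.398] w 49.5 F [3.  2.8 6.3] t 9.8 k 16
[[-36.3,-0.1,-2.2,0,0,-0.001],[-36.3,-0.2,-2.2,0,0,-0.001],[-36.3,-0.2,-2.2,0,0,-0.001],[-36.3,-0.2,-2.2,0,0,-0.001],[-36.3,-0.3,-2.2,0,0,-0.001],[-36.3,-0.3,-2.2,0,0,-0.001],[-36.4,-0.4,-2.2,0,0,-0.001],[-36.3,-0.4,-2.2,0,0,-0.001],[-36.4,-0.4,-2.3,0,0,-0.001],[-36.3,-0.5,-2.2,0,0,-0.001],[-36.4,-0.5,-2.3,0,0,-0.001],[-36.3,-0.5,-2.2,0,0,-0.001],[-36.4,-0.6,-2.3,0,0,-0.001],[-36.3,-0.6,-2.2,0,0,-0.001],[-36.4,-0.7,-2.3,0,0,-0.001],[-36.3,-0.7,-2.2,0,0,-0.001]]
```

View pics/s6.png

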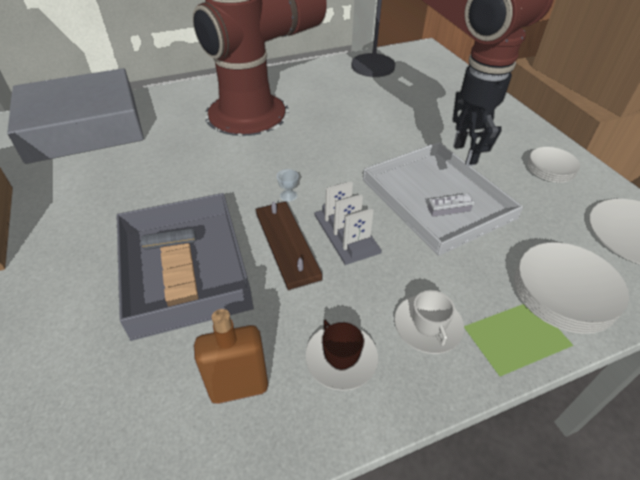

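```bash
python3 -m inch '[[-10,0,-20,0,0,0],[-20,0,-20,0,0,0],[-36,0,0,0,0,0],[-36,0,0,0,0,0],[-10,0,0,0,0,0],[0,0,0,0,0,0]]'
python3 - <<'E'
from h import *
np.set_printoptions(precision=2,suppress=True)
im=shot('top','t7',(390,180,140,150),4)
im2=shot('scene','s7',(110,190,150,150),4)
for th,c,L in [('case_center',[454,-274,43],(24,100,24))]:
    ms=masks(th,c); print(th,{n:m.sum() for n,m in ms.items()})
    if ms: print(fit(ms,c+[-.15],L))
ms=masks('rail_center',[510,-276,18]); print({n:m.sum() for n,m in ms.items()})
print([ (d['p'],d['centre']) for d in env.landmark_of('top','hole0')],[ (d['p'],d['centre']) for d in env.landmark_of('scene','hole0')])
E
```

```text
t: 10.32
tool_pos: [533.2, 182.1, 182.4]
eef_rot: [3.14, -0.0, 1.395]
contact_force: [-0.1, 0.0, -0.4]
width: 49.6
case_center {'scene': np.int64(745), 'top': np.int64(665)}
(array([ 454.39, -274.65,   40.62,   -0.14]), np.float64(0.2352653467666354))
{'scene': np.int64(1839), 'top': np.int64(2149)}
[(0.97, [455.0, 299.1]), (0.67, [458.3, 217.8])] [(0.72, [184.5, 310.2]), (0.58, [173.5, 243.6])]
```

View pics/t7.png

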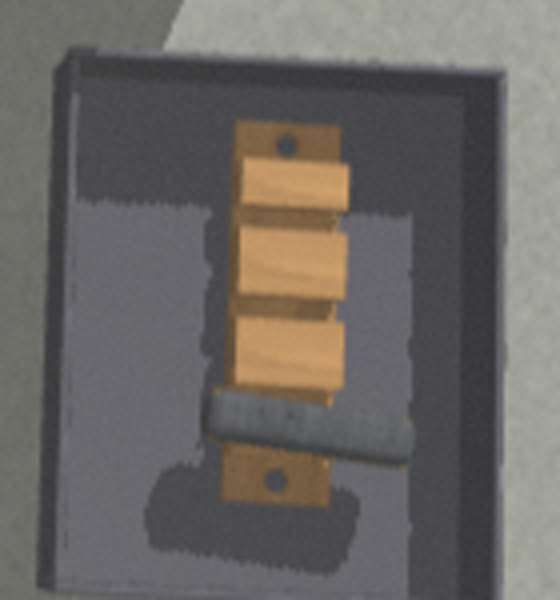

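View pics/s7.png

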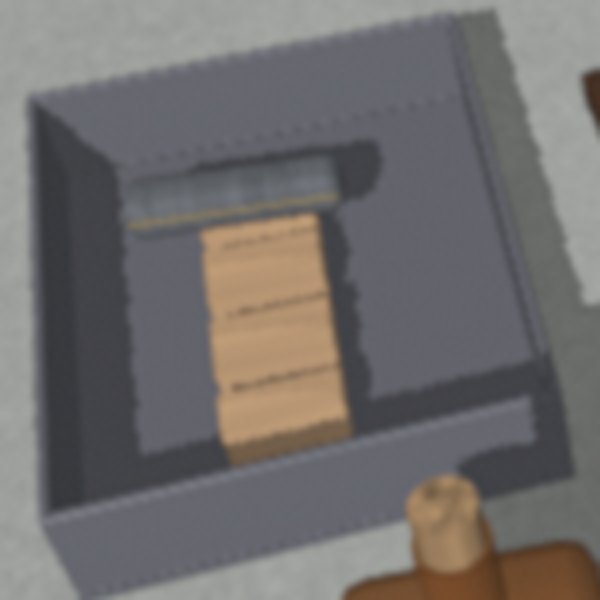

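```bash
python3 -c "
from h import *
print(atz('top',(390+311/4,180+412/4),55), atz('top',(390+311/4,180+440/4),31))
plan([454.5,-275,185],1.43)"
```

```text
[ 461.27178126 -275.80110834   55.        ] [ 448.75366581 -281.14769398   31.        ]
pos [533.2 184.9 181.1] rot [-3.141 -0.     1.399] w 49.5 F [ 0.2 -1.5  0.5] t 10.7 k 13
[[-35.9,0.1,-0.3,0,0,-0.002],[-35.9,0,-0.3,0,0,-0.002],[-35.9,-0.1,-0.3,0,0,-0.002],[-35.9,-0.1,-0.3,0,0,-0.002],[-35.9,-0.2,-0.3,0,0,-0.002],[-35.9,-0.3,-0.3,0,0,-0.002],[-35.9,-0.3,-0.3,0,0,-0.002],[-35.9,-0.4,-0.3,0,0,-0.002],[-35.9,-0.5,-0.3,0,0,-0.002],[-35.9,-0.6,-0.3,0,0,-0.002],[-35.8,-0.6,-0.3,0,0,-0.002],[-35.9,-0.7,-0.3,0,0,-0.002],[-35.8,-0.9,-0.3,0,0,-0.002]]
```

```bash
python3 -m inch '[[-30,0,0,0,0,-0.002],[-38,0,0,0,0,-0.002],[-38,0,0,0,0,-0.002],[-38,0,0,0,0,-0.002],[-38,0,0,0,0,-0.002],[-38,0,0,0,0,-0.002],[-38,-1,0,0,0,-0.002],[-38,-1,0,0,0,-0.002],[-38,-1,0,0,0,-0.002],[-38,-1,0,0,0,-0.002]]';python3 -m inch '[[-38,-1,0,0,0,-0.002],[-38,-1,0,0,0,-0.002],[-18,0,0,0,0,-0.002],[0,0,20,0,0,0],[0,0,30,0,0,0],[0,0,20,0,0,0],[0,0,0,0,0,0]]'
python3 - <<'E'
from h import *
np.set_printoptions(precision=2,suppress=True)
shot('scene','s8',(90,150,180,150),4)
ms=masks('case_center',[454,-274,43],('scene',)); print(fit(ms,[454,-275,43,-.14],(24,100,24),(1,1,0,0)))
plan([454.5,-275,40],1.43)
E
```

```text
t: 11.55
tool_pos: [468.3, -183.7, 181.4]
eef_rot: [3.141, -0.0, 1.419]
contact_force: [1.1, -0.4, -0.5]
width: 49.4
t: 12.13
tool_pos: [449.8, -272.6, 105.9]
eef_rot: [-3.133, -0.005, 1.424]
contact_force: [-1.3, 0.8, -1.0]
width: 49.2
(array([ 451.64, -272.44,   43.  ,   -0.14]), np.float64(0.3207547169811321))
pos [ 452.4 -274.4  110.8] rot [-3.14 -0.    1.42] w 49.5 F [0.2 0.1 0.7] t 12.2 k 2
[[-0.1,1.1,35.4,0,0,-0.003],[-0.2,1.1,35.4,0,0,-0.003]]
```

View pics/s8.png

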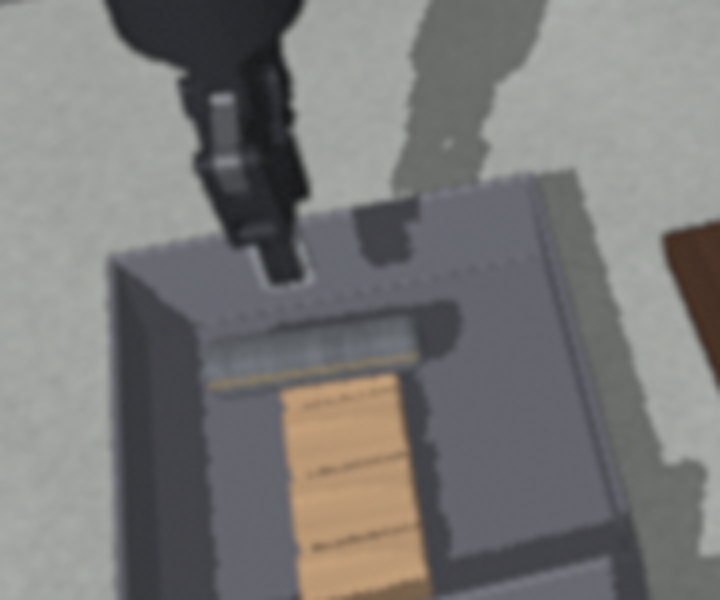

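```bash
python3 -m inch '[[0,1,25,0,0,0],[0,1,20,0,0,0],[0,0,13,0,0,0],[0,0,8,0,0,0],[0,0,4,0,0,0],[0,0,0,0,0,0]]';python3 -m inch '[[0,0,0,0,0,0],[0,0,0,0,0,0],[0,0,0,0,0,0],[0,0,0,0,0,0],[0,0,0,0,0,0],[0,0,0,0,0,0]]' 0 40;
```

```text
t: 12.73
tool_pos: [454.6, -275.3, 41.4]
eef_rot: [-3.142, -0.0, 1.424]
contact_force: [0.4, 0.2, -0.7]
width: 49.2
t: 13.23
tool_pos: [455.5, -276.1, 42.9]
eef_rot: [3.139, 0.001, 1.424]
contact_force: [0.1, 0.3, 5.3]
width: 22.8
```

Width 22.8 ≈ the case. Lift and carry to the tray around (455, 293).

```bash
python3 -m inch '[[0,0,-10,0,0,0],[0,0,-25,0,0,0],[0,0,-35,0,0,0],[0,0,-35,0,0,0],[0,0,-35,0,0,0],[15,0,0,0,0,0],[38,-5,0,0,0,0],[38,-5,0,0,0,0],[38,-5,0,0,0,0],[38,-5,0,0,0,0]]'; python3 -m inch '[[38,-6,0,0,0,0],[38,-6,0,0,0,0],[38,-6,0,0,0,0],[38,-6,0,0,0,0],[38,-6,0,0,0,0],[38,-6,0,0,0,0],[38,-6,0,0,0,0],[38,-6,0,0,0,0],[38,-6,0,0,0,0],[38,-6,0,0,0,0]]'
python3 - <<'E'
from h import *
shot('scene','s9')
plan([460,290,60],1.43)
E
```

```text
t: 14.07
tool_pos: [458.3, -105.4, 181.1]
eef_rot: [-3.141, -0.0, 1.423]
contact_force: [0.7, 0.5, -1.7]
width: 23.1
t: 14.9
tool_pos: [454.4, 279.5, 181.1]
eef_rot: [-3.141, 0.0, 1.424]
contact_force: [0.6, -0.2, -0.4]
width: 22.8
pos [453.8 285.1 181.3] rot [-3.14  -0.005  1.428] w 23.2 F [-3.5  1.   0.5] t 14.9 k 4
[[1.4,1.4,30.3,0,0,-0],[1.4,1.4,30.3,0,0,-0],[1.5,1.3,30.4,0,0,-0],[1.4,1.4,30.3,0,0,-0]]
```

View pics/s9.png

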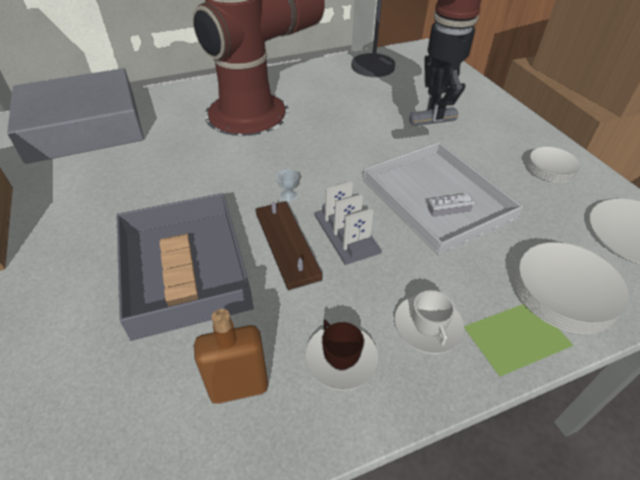

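```bash
python3 -m inch '[[2,2,20,0,0,0],[2,2,35,0,0,0],[1,1,35,0,0,0],[0,0,30,0,0,0],[0,0,20,0,0,0],[0,0,10,0,0,0],[0,0,8,0,0,0],[0,0,4,0,0,0],[0,0,2,0,0,0],[0,0,0,0,0,0]]'; python3 -m inch '[[0,0,0,0,0,0],[0,0,0,0,0,0],[0,0,0,0,0,0],[0,0,0,0,0,0],[0,0,-15,0,0,0],[0,0,-30,0,0,0],[0,0,-40,0,0,0],[0,0,-40,0,0,0],[0,0,-30,0,0,0],[0,0,0,0,0,0]]' 0.58
python3 - <<'E'
from h import *
shot('scene','s10')
shot('top','t10')
plan([510,200,200],0)
E
```

```text
t: 15.78
tool_pos: [461.9, 282.1, 18.4]
eef_rot: [3.14, -0.001, 1.424]
contact_force: [-0.7, -1.1, -0.6]
width: 22.8
t: 16.62
tool_pos: [465.4, 283.7, 181.6]
eef_rot: [3.129, -0.008, 1.424]
contact_force: [0.9, 1.1, 0.5]
width: 49.4
pos [462.2 282.2 174.6] rot [ 3.138e+00 -2.000e-03  1.424e+00] w 49.7 F [ 0.3 -0.3 -0.6] t 16.7 k 12
[[-6.2,4.9,-2.1,0,0,0.119],[-5.6,5.7,-2.1,0,0,0.119],[-4.9,6.3,-2.1,0,0,0.119],[-4.1,6.8,-2.1,0,0,0.119],[-3.2,7.2,-2.1,0,0,0.119],[-2.4,7.6,-2.1,0,0,0.119],[-1.4,7.8,-2.1,0,0,0.119],[-0.5,7.9,-2.1,0,0,0.119],[0.4,7.9,-2.2,0,0,0.119],[1.4,7.8,-2.1,0,0,0.119],[2.3,7.6,-2.2,0,0,0.119],[3.1,7.2,-2.1,0,0,0.119]]
```

View pics/s10.png

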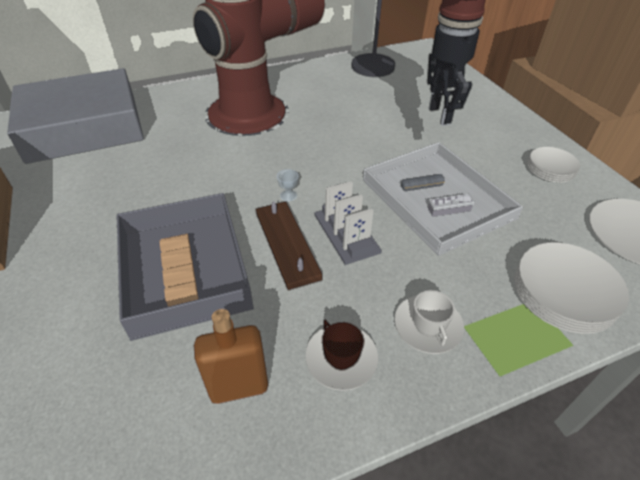

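View pics/t10.png

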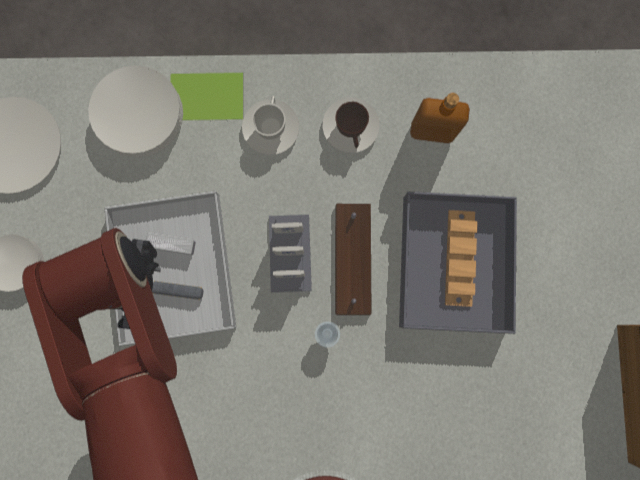

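```bash
python3 - <<'E'
from h import *
a=env.snapshot('top'); b=env.snapshot('scene')
np.save('a.npy',a); np.save('b.npy',b)
def cr(im,x,y,w,h,s,nm): cv2.imwrite(f'pics/{nm}.png',cv2.resize(im[y:y+h,x:x+w,::-1],None,fx=s,fy=s,interpolation=cv2.INTER_CUBIC))
cr(a,435,205,60,110,5,'ra'); cr(a,325,195,60,125,4.8,'sa'); cr(a,260,205,60,95,6,'ka')
out=[cv2.imread(f'pics/{k}.png') for k in('ra','sa','ka')]
H=max(o.shape[0] for o in out); out=[cv2.copyMakeBorder(o,0,H-o.shape[0],0,0,cv2.BORDER_CONSTANT) for o in out]
c=np.hstack(out)[:600,:]; print([o.shape for o in out]); cv2.imwrite('pics/topz.png',c)
cr(b,250,190,80,105,5.7,'sb'); cr(b,150,225,60,85,6.5,'rb');cr(b,310,175,80,90,5,'kb')
E
```

```text
[(600, 300, 3), (600, 288, 3), (600, 360, 3)]
```

View pics/ra.png

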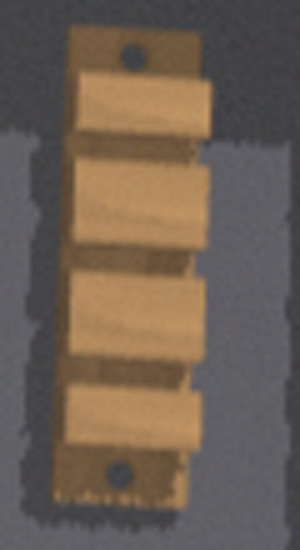

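View pics/sa.png

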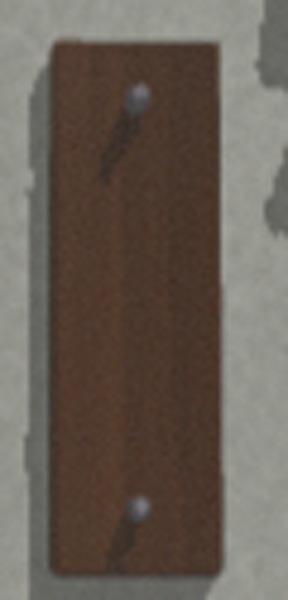

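View pics/ka.png

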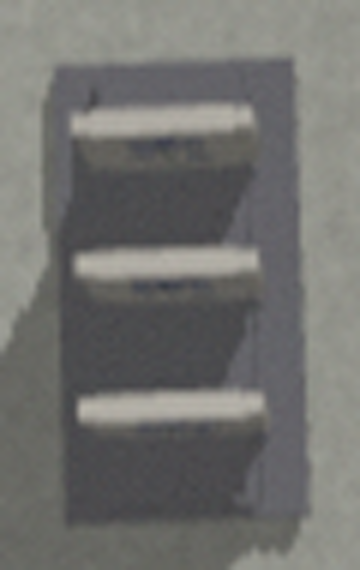

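View pics/sb.png

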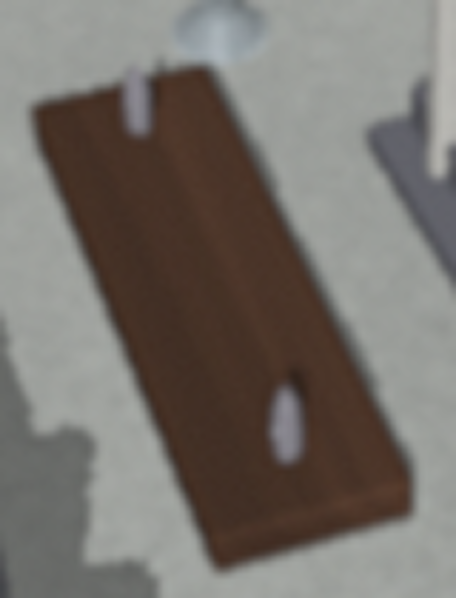

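View pics/rb.png

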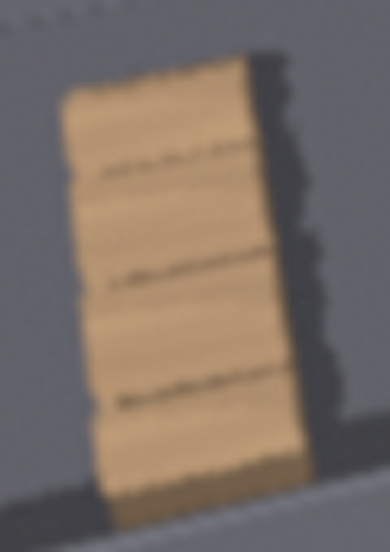

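View pics/kb.png

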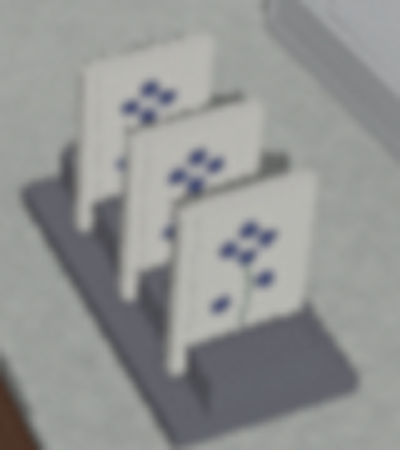

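```bash
cat > fits.py <<'E'
from h import *
from scipy.optimize import least_squares
np.set_printoptions(precision=2,suppress=True)
def px(u,off,s): return [(u[0]+.5)/s-.5+off[0],(u[1]+.5)/s-.5+off[1]]
def fitpts(obs,x0,free,cams=('top','scene')):
    # obs: (cam, model xyz, pixel); pose x,y,z,yaw
    x0=np.array(x0,float); idx=[i for i in range(4) if free[i]]
    ob=[o for o in obs if o[0] in cams]
    def f(v):
        x=x0.copy(); x[idx]=v; c,s=np.cos(x[3]),np.sin(x[3]); r=[]
        for cam,m,u in ob:
            X=[x[0]+c*m[0]-s*m[1],x[1]+s*m[0]+c*m[1],x[2]+m[2]]; r+=list(proj(cam,np.array(X))-u)
        return np.array(r)
    r=least_squares(f,x0[idx],loss='soft_l1',x_scale=[1 if i<3 else .01 for i in idx]); x=x0.copy(); x[idx]=r.x
    return x,np.sqrt(np.mean(f(r.x)**2))
E
cat > m1.py <<'E'
from fits import *
for c in('top','scene'): print(c,ray(c,(320,240))[0])
T,Sc='top','scene'
o=(435,205);s=5
rail=[(T,(72,26,26),px((78,73),o,s)),(T,(72,-26,26),px((212,80),o,s)),(T,(50,26,26),px((75,130),o,s)),(T,(50,-26,26),px((210,137),o,s)),
(T,(-50,26,26),px((68,385),o,s)),(T,(-50,-26,26),px((202,392),o,s)),(T,(-72,26,26),px((65,443),o,s)),(T,(-72,-26,26),px((200,450),o,s)),
(T,(83,0,8),px((133,57),o,s)),(T,(-83,0,8),px((120,474),o,s))]
o=(150,225);s=6.5
rail+=[(Sc,(-72,-26,26),px((68,93),o,s)),(Sc,(-72,26,26),px((243,60),o,s)),(Sc,(72,-26,26),px((103,500),o,s)),(Sc,(72,26,26),px((302,452),o,s))]
o=(325,195);s=4.8
st=[(T,(110,35,20),px((52,42),o,s)),(T,(110,-35,20),px((218,42),o,s)),(T,(-110,-35,20),px((220,573),o,s)),(T,(-110,35,20),px((51,573),o,s)),
(T,(83,0,48),px((140,88),o,s)),(T,(-83,0,48),px((141,500),o,s))]
o=(250,190);s=5.7
st+=[(Sc,(-110,-35,20),px((35,107),o,s)),(Sc,(-110,35,20),px((208,68),o,s)),(Sc,(110,35,20),px((408,478),o,s)),(Sc,(110,-35,20),px((217,540),o,s)),
(Sc,(-83,0,20),px((138,130),o,s)),(Sc,(83,0,20),px((287,458),o,s)),(Sc,(-83,0,48),px((134,72),o,s)),(Sc,(83,0,48),px((287,388),o,s))]
o=(260,205);s=6
rk=[(T,(76,40,10),px((57,66),o,s)),(T,(76,-40,10),px((293,58),o,s)),(T,(-76,-40,10),px((308,515),o,s)),(T,(-76,40,10),px((66,522),o,s))]
o2=(310,175);s2=5
rk+=[(Sc,(-76,-40,10),px((25,190),o2,s2)),(Sc,(76,-40,10),px((180,440),o2,s2)),(Sc,(76,40,10),px((355,375),o2,s2))]
for nm,ob,x0 in(('rail',rail,[510,-278,5,0]),('stand',st,[512,-53,0,0]),('rack',rk,[527,62,0,0])):
    for cams in ((T,Sc),(T,),(Sc,)):
        print(nm,cams,*fitpts(ob,x0,(1,1,0,1),cams))
    print(nm,'zfree',*fitpts(ob,x0,(1,1,1,1)))
for i,(l,r) in enumerate([((72,124),(254,117)),((75,265),(259,259)),((79,408),(265,404))]):
    A=atz(T,px(l,o,s),94);B=atz(T,px(r,o,s),94); print('tile',i,A,B,(A+B)/2,np.linalg.norm(A-B),np.arctan2(A[0]-B[0],A[1]-B[1]))
for i,(l,r) in enumerate([((85,68),(212,35)),((130,135),(262,99)),((180,203),(315,172))]):
    A=atz(Sc,px(l,o2,s2),94);B=atz(Sc,px(r,o2,s2),94); print('tile',i,A,B,(A+B)/2,np.linalg.norm(A-B),np.arctan2(B[0]-A[0],B[1]-A[1]))
E
python3 m1.py
```

```text
top [ 418.94    2.48 1165.33]
scene [1116.61 -240.5   667.45]
rail ('top', 'scene') [ 513.67 -273.31    5.     -0.08] 1.0868455479988541
rail ('top',) [ 513.39 -273.78    5.     -0.08] 0.17689543058823848
rail ('scene',) [ 519.67 -272.79    5.     -0.09] 1.4445760569658868
rail zfree [ 513.83 -274.08    1.56   -0.08] 0.9188545093006244
stand ('top', 'scene') [516.93 -61.62   0.    -0.02] 0.851733008360215
stand ('top',) [516.53 -62.15   0.    -0.02] 0.7021133227104452
stand ('scene',) [517.37 -61.19   0.    -0.02] 0.906295861360083
stand zfree [516.52 -61.54  -1.39  -0.02] 0.8241488239463775
rack ('top', 'scene') [529.77  62.41   0.     0.02] 0.704953887043935
rack ('top',) [529.16  61.75   0.     0.01] 0.32352092005662775
rack ('scene',) [531.25  63.74   0.     0.03] 0.6704170669874401
rack zfree [529.51  62.66  -1.75   0.02] 0.6605428242753663
tile 0 [572.37  90.31  94.  ] [573.55  34.44  94.  ] [572.96  62.38  94.  ] 55.88517315222426 -0.021059359671872262
tile 1 [528.87  89.71  94.  ] [529.71  33.52  94.  ] [529.29  61.61  94.  ] 56.20016542160066 -0.014790136151093631
tile 2 [485.2   88.81  94.  ] [485.39  32.31  94.  ] [485.3   60.56  94.  ] 56.50405505072615 -0.003328605041761908
tile 0 [484.83  36.88  94.  ] [484.49  91.9   94.  ] [484.66  64.39  94.  ] 55.013074926088294 -0.006105510596715201
tile 1 [527.59  37.51  94.  ] [527.07  93.4   94.  ] [527.33  65.46  94.  ] 55.891617111838464 -0.009412678520326232
tile 2 [568.99  39.6   94.  ] [572.09  93.61  94.  ] [570.54  66.6   94.  ] 54.100004079857484 0.05737710599859765
```

```bash
cat > m2.py <<'E'
from m1 import *
o=(325,195);s=4.8;o2=(250,190);s2=5.7
print('---')
for nm,a,b in(('far+x tip',(140,88),(287,386)),('near tip',(141,500),(134,71))):
    print(nm,*tri([(T,px(a,o,s)),(Sc,px(b,o2,s2))]), atz(T,px(a,o,s),48),atz(Sc,px(b,o2,s2),48))
for nm,a,b in(('+x base',(134,106),(287,462)),('-x base',(136,516),(139,134))):
    print(nm,*tri([(T,px(a,o,s)),(Sc,px(b,o2,s2))]), atz(T,px(a,o,s),20),atz(Sc,px(b,o2,s2),20))
slab=[q for q in st if abs(q[1][0])==110]
for cams in ((T,Sc),(T,),(Sc,)): print(fitpts(slab,[515,-60,0,0],(1,1,0,1),cams))
pins=[q for q in st if abs(q[1][0])==83]
for cams in ((T,Sc),(T,),(Sc,)): print(fitpts(pins,[515,-60,0,0],(1,1,0,1),cams))
E
python3 m2.py | sed -n '/---/,$p'
python3 - <<'E'
import cv2
for f,n in (('sa','sa'),):
    im=cv2.imread('pics/sa.png'); 
import numpy as np
a=np.load('a.npy')[:,:,::-1]
z=np.hstack([cv2.resize(a[y:y+20,345:365],None,fx=20,fy=20,interpolation=cv2.INTER_CUBIC) for y in(207,292)])
cv2.imwrite('pics/pinz.png',z)
E
```

```text
---
far+x tip [599.71 -63.37  52.11] 1.1543043830454007 [600.11 -64.38  48.  ] [596.53 -61.41  48.  ]
near tip [435.81 -60.36  49.09] 0.36580434974779363 [435.74 -60.67  48.  ] [434.7 -59.8  48. ]
+x base [598.4  -63.38  13.24] 0.6258665321908563 [597.2 -63.4  20. ] [603.89 -64.79  20.  ]
-x base [430.11 -59.62  13.15] 1.224878368551057 [429.79 -60.07  20.  ] [437.6 -60.7  20. ]
(array([516.1 , -61.39,   0.  ,  -0.02]), np.float64(0.9518003163352656))
(array([515.55, -61.9 ,   0.  ,  -0.02]), np.float64(0.6387206919528341))
(array([517.04, -60.41,   0.  ,  -0.02]), np.float64(1.1282485829379296))
(array([517.96, -61.98,   0.  ,  -0.02]), np.float64(0.5714662038165301))
(array([517.96, -62.53,   0.  ,  -0.02]), np.float64(0.2942256188568805))
(array([517.79, -61.66,   0.  ,  -0.02]), np.float64(0.6237679691871469))
```

View pics/pinz.png

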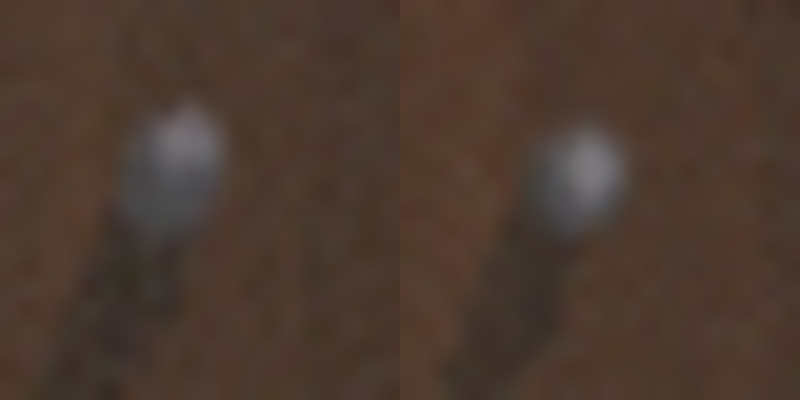

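```bash
python3 - <<'E'
from m1 import *
print('----')
print(np.round(fitpts(rail,[510,-278,5,0],(1,1,0,1),(T,))[0],4), np.round(fitpts(rail,[510,-278,5,0],(1,1,1,1),(T,))[0],4))
plan([513.4,-273.8,180],-0.08,n=18)
E
```

```text
top [ 418.94    2.48 1165.33]
scene [1116.61 -240.5   667.45]
rail ('top', 'scene') [ 513.67 -273.31    5.     -0.08] 1.0868455479988541
rail ('top',) [ 513.39 -273.78    5.     -0.08] 0.17689543058823848
rail ('scene',) [ 519.67 -272.79    5.     -0.09] 1.4445760569658868
rail zfree [ 513.83 -274.08    1.56   -0.08] 0.9188545093006244
stand ('top', 'scene') [516.93 -61.62   0.    -0.02] 0.851733008360215
stand ('top',) [516.53 -62.15   0.    -0.02] 0.7021133227104452
stand ('scene',) [517.37 -61.19   0.    -0.02] 0.906295861360083
stand zfree [516.52 -61.54  -1.39  -0.02] 0.8241488239463775
rack ('top', 'scene') [529.77  62.41   0.     0.02] 0.704953887043935
rack ('top',) [529.16  61.75   0.     0.01] 0.32352092005662775
rack ('scene',) [531.25  63.74   0.     0.03] 0.6704170669874401
rack zfree [529.51  62.66  -1.75   0.02] 0.6605428242753663
tile 0 [572.37  90.31  94.  ] [573.55  34.44  94.  ] [572.96  62.38  94.  ] 55.88517315222426 -0.021059359671872262
tile 1 [528.87  89.71  94.  ] [529.71  33.52  94.  ] [529.29  61.61  94.  ] 56.20016542160066 -0.014790136151093631
tile 2 [48
[... 403 characters left out ...]
6.6   94.  ] 54.100004079857484 0.05737710599859765
----
[ 513.39 -273.78    5.     -0.08] [ 513.54 -274.22    3.19   -0.08]
pos [460.3 281.4 170.9] rot [-3.14  0.    1.42] w 49.5 F [-0.7  0.1 -0.4] t 16.8 k 18
[[-30.1,7.4,-0.5,0,0,0.084],[-29.3,9.9,-0.5,0,0,0.084],[-28.4,12.4,-0.5,0,0,0.084],[-27.3,14.7,-0.5,0,0,0.084],[-25.9,16.9,-0.5,0,0,0.084],[-24.4,19.1,-0.5,0,0,0.084],[-22.8,21,-0.5,0,0,0.084],[-20.9,22.9,-0.5,0,0,0.084],[-18.9,24.6,-0.5,0,0,0.084],[-16.8,26,-0.5,0,0,0.084],[-14.5,27.4,-0.5,0,0,0.084],[-12.2,28.5,-0.5,0,0,0.084],[-9.8,29.4,-0.5,0,0,0.084],[-7.3,30.1,-0.5,0,0,0.084],[-4.7,30.6,-0.5,0,0,0.084],[-2.1,30.9,-0.5,0,0,0.084],[0.5,31,-0.6,0,0,0.084],[3.1,30.9,-0.5,0,0,0.084]]
```

```bash
python3 -m inch '[[-30,7,-1,0,0,0.084],[-29,10,-1,0,0,0.084],[-28,12,-1,0,0,0.084],[-27,15,-1,0,0,0.084],[-26,17,-1,0,0,0.084],[-24,19,-1,0,0,0.084],[-23,21,-1,0,0,0.084],[-21,23,-1,0,0,0.084],[-19,25,0,0,0,0.084],[-17,26,0,0,0,0.084]]' 0.85 60; python3 -m inch '[[-14,27,0,0,0,0.084],[-12,29,0,0,0,0.084],[-10,29,0,0,0,0.084],[-7,30,0,0,0,0.084],[-5,31,0,0,0,0.084],[-2,31,0,0,0,0.084],[0,31,0,0,0,0.084],[3,31,0,0,0,0.084],[0,0,0,0,0,0],[0,0,0,0,0,0]]'
python3 - <<'E'
from h import *
ps=[]
for i in range(6):
    env.snapshot('scene'); o=env.get_obs(); ps.append(list(o['tool_pos'])+[o['eef_rot'][2]])
np.set_printoptions(precision=2,suppress=True); print(np.mean(ps,0),np.std(ps,0))
print('tray',[ (d['p'],d['centre']) for th in('tin_center','case_center') for d in env.landmark_of('scene',th)[:1]])
plan([513.4,-273.8,100],-.08)
E
```

```text
t: 17.65
tool_pos: [489.2, -27.3, 177.8]
eef_rot: [-3.139, 0.003, 0.58]
contact_force: [0.5, 0.2, 0.1]
width: 73.0
t: 18.48
tool_pos: [512.8, -273.3, 177.5]
eef_rot: [-3.139, 0.004, -0.09]
contact_force: [-0.0, 0.3, -0.3]
width: 72.7
[ 513.52 -271.69  178.94   -0.09] [0.35 0.3  0.73 0.  ]
tray [(0.89, [451.9, 206.2]), (0.87, [424.2, 184.2])]
pos [ 514.1 -272.   180.3] rot [-3.14 -0.   -0.09] w 72.6 F [-0.1  0.1 -0.1] t 18.9 k 3
[[-0.2,0.6,26.8,0,0,-0.002],[-0.2,0.6,26.8,0,0,-0.002],[-0.2,0.6,26.7,0,0,-0.002]]
```

```bash
python3 -m inch '[[0,1,20,0,0,-0.01],[0,1,35,0,0,0],[0,0,35,0,0,0],[0,0,30,0,0,0],[0,0,20,0,0,0],[0,0,12,0,0,0],[0,0,8,0,0,0],[0,0,5,0,0,0],[0,0,0,0,0,0],[0,0,0,0,0,0]]'
python3 - <<'E'
from h import *
shot('scene','s11',(90,150,180,150),4)
E
```

```text
t: 19.72
tool_pos: [514.8, -275.4, 16.7]
eef_rot: [3.14, -0.002, -0.078]
contact_force: [0.2, 0.2, 0.5]
width: 72.8
```

View pics/s11.png

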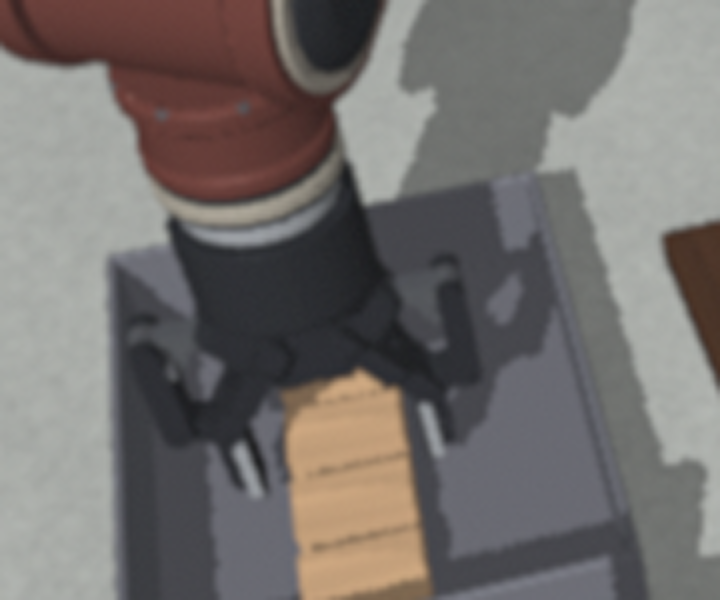

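```bash
python3 -m inch '[[0,0,4,0,0,0],[0,0,3,0,0,0],[0,0,0,0,0,0],[0,0,0,0,0,0]]'; python3 -m inch '[[0,0,0,0,0,0],[0,0,0,0,0,0],[0,0,0,0,0,0],[0,0,0,0,0,0],[0,0,0,0,0,0],[0,0,0,0,0,0],[0,0,0,0,0,0],[0,0,0,0,0,0]]' 0 70
```

```text
t: 20.1
tool_pos: [513.8, -274.7, 8.2]
eef_rot: [-3.141, 0.0, -0.078]
contact_force: [0.1, 0.2, -0.3]
width: 72.3
t: 20.77
tool_pos: [514.4, -275.2, 8.9]
eef_rot: [3.141, -0.001, -0.078]
contact_force: [-0.3, -0.5, 4.5]
width: 50.5
```

```bash
python3 - <<'E'
from h import *
shot('scene','s12',(90,150,180,150),4)
E
```

```text
(no output)
```

View pics/s12.png

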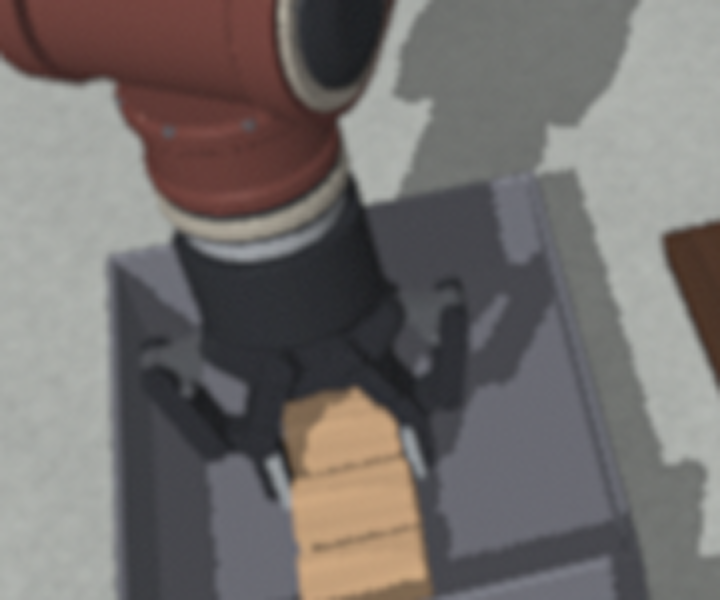

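```bash
python3 -m inch '[[0,0,-5,0,0,0],[0,0,-10,0,0,0],[0,0,-20,0,0,0],[0,0,-30,0,0,0],[0,0,-30,0,0,0],[0,0,-30,0,0,0],[0,0,-20,0,0,0],[0,0,0,0,0,0],[0,0,0,0,0,0]]'
python3 - <<'E'
from h import *
shot('scene','s13',(40,100,300,225),2.6)
plan([516.5,-62,152],-0.0217)
E
```

```text
t: 21.57
tool_pos: [514.2, -274.9, 154.2]
eef_rot: [3.141, -0.002, -0.078]
contact_force: [0.3, -0.3, -1.8]
width: 50.1
pos [ 513.1 -274.3  152. ] rot [-3.141e+00  2.000e-03 -7.800e-02] w 50.0 F [-0.7  0.2 -2.4] t 21.6 k 6
[[-2.2,-35.3,0,0,0,-0.009],[-1.9,-35.3,0,0,0,-0.009],[-1.6,-35.4,0,0,0,-0.009],[-1.2,-35.4,0,0,0,-0.009],[-0.9,-35.3,0,0,0,-0.009],[-0.6,-35.4,0,0,0,-0.009]]
```

View pics/s13.png

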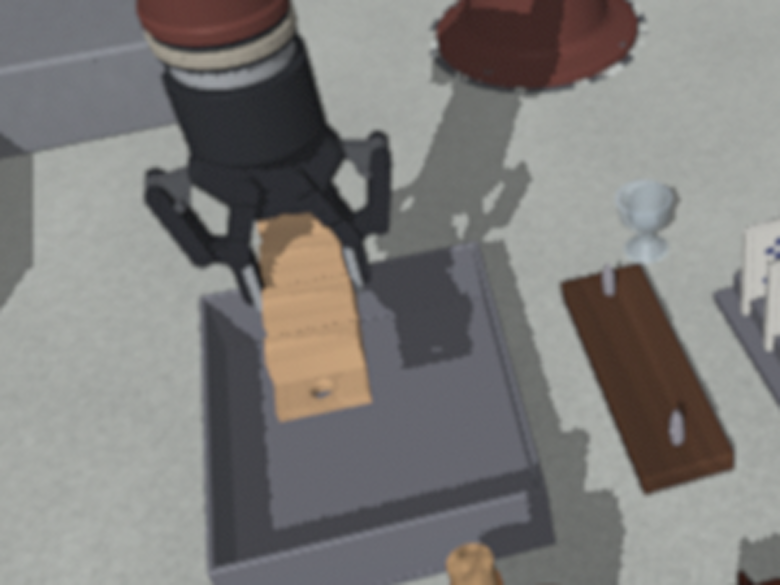

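```bash
python3 -m inch '[[-1,-20,0,0,0,-0.007],[-1,-35,0,0,0,-0.008],[-1,-38,0,0,0,-0.008],[-1,-38,0,0,0,-0.008],[-1,-38,0,0,0,-0.008],[-1,-27,0,0,0,-0.008],[0,-16,15,0,0,-0.008],[0,0,20,0,0,0],[0,0,15,0,0,0],[0,0,0,0,0,0]]'
python3 -m inch '[[0,0,0,0,0,0],[0,0,0,0,0,0],[0,0,0,0,0,0]]'
python3 - <<'E'
from h import *
ps=[]
im=shot('scene','s14',(200,130,200,170),4); np.save('c.npy',im)
im=shot('top','t14',(300,170,120,170),3.5)
for i in range(6):
    env.snapshot('scene'); o=env.get_obs(); ps.append(list(o['tool_pos'])+[o['eef_rot'][2]])
np.set_printoptions(precision=3,suppress=True); print(np.mean(ps,0),np.std(ps,0))
E
```

```text
t: 22.45
tool_pos: [514.9, -61.0, 96.3]
eef_rot: [-3.139, 0.012, -0.022]
contact_force: [-1.2, 1.1, -2.4]
width: 50.0
t: 22.7
tool_pos: [520.3, -63.2, 103.9]
eef_rot: [3.141, -0.001, -0.024]
contact_force: [0.4, -0.6, -2.3]
width: 50.3
[520.188 -63.066 103.966  -0.023] [0.181 0.104 0.257 0.   ]
```

View pics/s14.png

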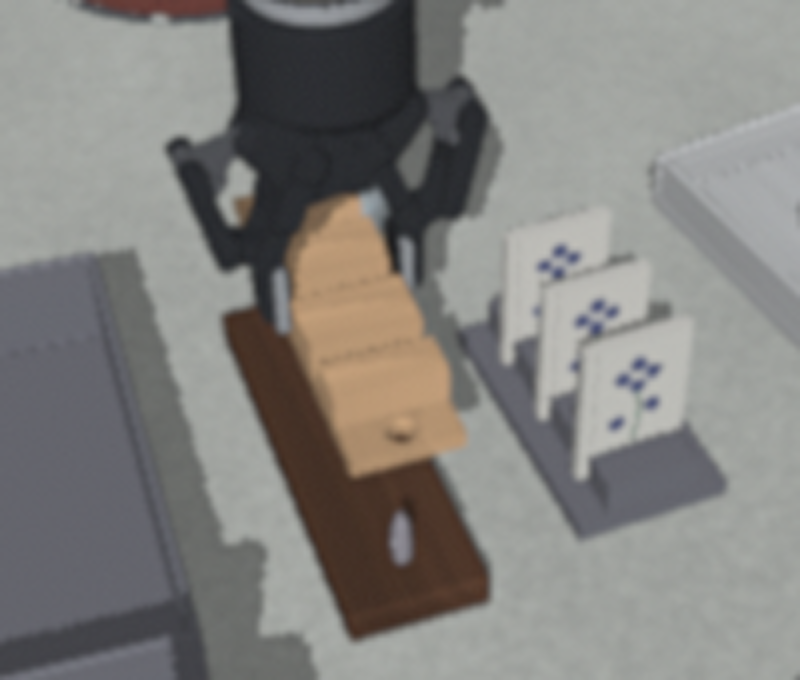

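View pics/t14.png

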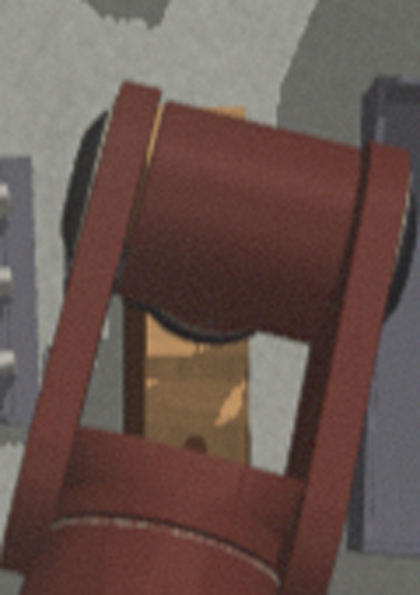

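```bash
python3 - <<'E'
import numpy as np,cv2
b=np.load('c.npy')[:,:,::-1]
cv2.imwrite('pics/z14.png',cv2.resize(b[195:255,268:322],None,fx=10,fy=10,interpolation=cv2.INTER_CUBIC))
E
```

```text
(no output)
```

View pics/z14.png

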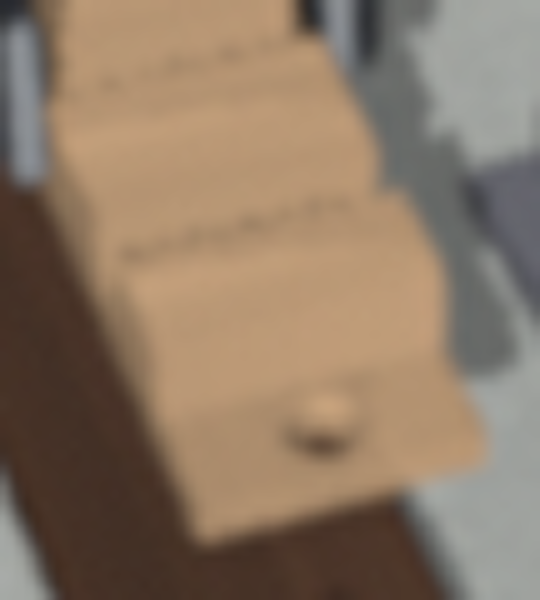

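```bash
cat > m3.py <<'E'
from fits import *
Sc='scene';o=(268,195);s=10
A=atz(Sc,px((322,420),o,s),108.5); print('hole',A)
for nm,u,z,m in(('FLtop',(190,512),108.5,(94,-26)),('FLbot',(205,547),100.5,(94,-26)),('FRbot',(488,466),100.5,(94,26)),('FRtop',(485,440),108.5,(94,26)),('B4RL',(122,258),126.5,(50,-26)),('B4RR',(405,190),126.5,(50,26))):
    X=atz(Sc,px(u,o,s),z); c,sn=np.cos(-.023),np.sin(-.023); print(nm,X, 'centre',X[0]-c*m[0]+sn*m[1],X[1]-sn*m[0]-c*m[1])
c=np.cos(-.023);print('centre from hole',A[0]-83*c,A[1]-83*np.sin(-.023))
E
python3 m3.py
python3 - <<'E'
import cv2
im=cv2.imread('pics/t14.png'); 
E
```

```text
hole [602.7  -62.65 108.5 ]
FLtop [614.75 -90.75 108.5 ] centre 521.36888694587 -62.59649049763321
FLbot [616.14 -88.92 100.5 ] centre 522.7670181974968 -60.764959013000734
FRbot [616.2 -37.4 100.5] centre 521.6232371188268 -61.23495244570155
FRtop [617.38 -38.47 108.5 ] centre 522.8101844781875 -62.29915442216496
B4RL [570.3  -86.77 126.5 ] centre 520.914019439498 -59.62499695410676
B4RR [572.16 -35.47 126.5 ] centre 521.5714570046372 -60.310427802367755
centre from hole 519.7210542009327 -60.7444112992751
```

```bash
python3 -m inch '[[-3.3,-0.3,10,0,0,0],[0,0,15,0,0,0],[0,0,12,0,0,0],[0,0,7,0,0,0],[0,0,0,0,0,0],[0,0,0,0,0,0],[0,0,0,0,0,0]]'
python3 - <<'E'
from h import *
ps=[]
im=env.snapshot('scene'); np.save('c.npy',im)
b=im[:,:,::-1]; cv2.imwrite('pics/z15.png',cv2.resize(b[195:285,255:330],None,fx=6.6,fy=6.6,interpolation=cv2.INTER_CUBIC))
im=env.snapshot('top'); b=im[:,:,::-1]; cv2.imwrite('pics/t15.png',cv2.resize(b[185:325,320:390],None,fx=4.2,fy=4.2,interpolation=cv2.INTER_CUBIC))
for i in range(6):
    env.snapshot('scene'); o=env.get_obs(); ps.append(list(o['tool_pos'])+list(o['eef_rot'])+list(o['contact_force']))
np.set_printoptions(precision=3,suppress=True); print(np.mean(ps,0),np.std(ps,0))
E
```

```text
t: 23.68
tool_pos: [517.0, -62.6, 59.8]
eef_rot: [3.141, -0.001, -0.023]
contact_force: [0.2, -0.4, -2.0]
width: 50.4
[516.966 -62.562  59.926   3.141  -0.001  -0.023  -0.208  -0.416  -1.882] [0.191 0.049 0.223 0.    0.    0.    0.439 0.232 0.817]
```

View pics/z15.png

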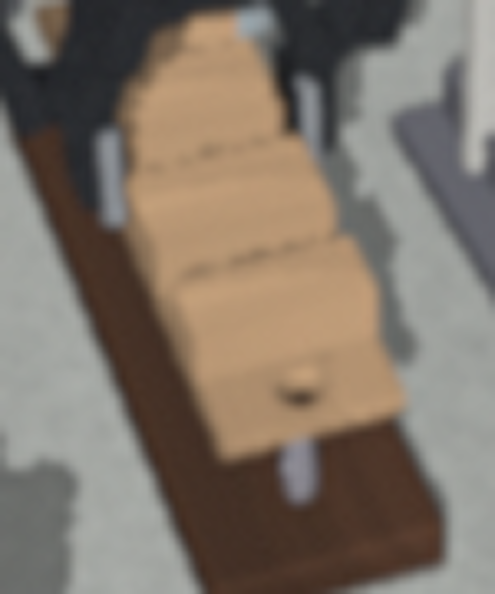

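View pics/t15.png

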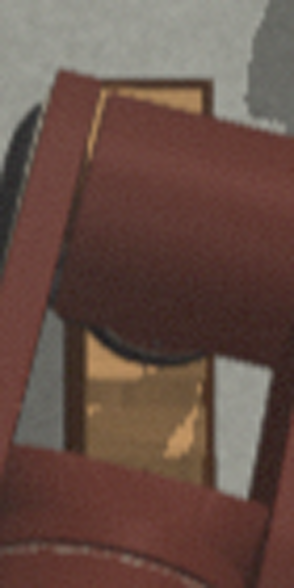

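```bash
python3 - <<'E'
from fits import *
o=(255,195);s=6.6
print(atz('scene',px((299,384),o,s),64.4))
for u in((299,493),(299,497)): print('pinfoot',atz('scene',px(u,o,s),20))
print('tip before',atz('scene',px((287,386),(250,190),5.7),48))
for u,z in(((226,463),56.4),((405,415),56.4)): print(atz('scene',px(u,o,s),z))
E
```

```text
[600.08 -62.47  64.4 ]
pinfoot [600.76 -63.74  20.  ]
pinfoot [602.13 -64.25  20.  ]
tip before [596.53 -61.41  48.  ]
[612.75 -88.18  56.4 ]
[614.48 -37.3   56.4 ]
```

```bash
python3 -m inch '[[0,0,3,0,0,0],[0,0,3,0,0,0],[0,0,3,0,0,0],[0,0,2,0,0,0],[0,0,0,0,0,0],[0,0,0,0,0,0]]'; python3 -m inch '[[0,0,2,0,0,0],[0,0,2,0,0,0],[0,0,2,0,0,0],[0,0,0,0,0,0],[0,0,0,0,0,0]]'
```

```text
t: 24.58
tool_pos: [516.3, -62.4, 47.9]
eef_rot: [-3.141, 0.001, -0.023]
contact_force: [-0.4, 0.2, -2.2]
width: 49.8
t: 25.0
tool_pos: [516.3, -62.4, 42.0]
eef_rot: [-3.141, 0.0, -0.023]
contact_force: [-0.6, -0.3, -2.0]
width: 50.3
```

```bash
python3 -m inch '[[0,0,2,0,0,0],[0,0,2,0,0,0],[0,0,2,0,0,0],[0,0,0,0,0,0]]'; python3 -m inch '[[0,0,2,0,0,0],[0,0,2,0,0,0],[0,0,2,0,0,0],[0,0,0,0,0,0]]';  python3 - <<'E'
from h import *
im=env.snapshot('scene')
b=im[:,:,::-1]; cv2.imwrite('pics/z16.png',cv2.resize(b[195:285,235:330],None,fx=6.6,fy=6.6,interpolation=cv2.INTER_CUBIC))
E
```

```text
t: 25.33
tool_pos: [516.2, -62.3, 35.7]
eef_rot: [-3.141, 0.001, -0.023]
contact_force: [-0.3, 0.6, -1.8]
width: 50.4
t: 25.67
tool_pos: [516.2, -62.3, 29.7]
eef_rot: [-3.141, 0.001, -0.023]
contact_force: [0.1, -0.8, -1.9]
width: 50.3
```

View pics/z16.png

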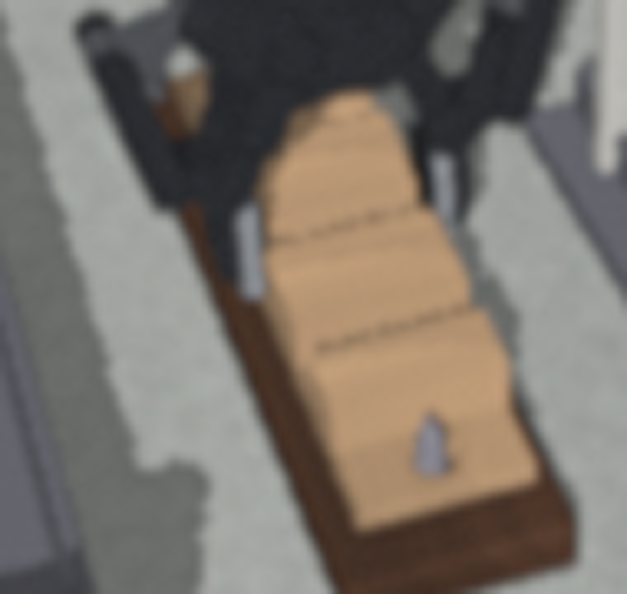

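```bash
python3 -m inch '[[0,0,2,0,0,0],[0,0,2,0,0,0],[0,0,1,0,0,0],[0,0,0,0,0,0],[0,0,0,0,0,0]]'; python3 -m inch '[[0,0,0.7,0,0,0],[0,0,0.7,0,0,0],[0,0,0,0,0,0],[0,0,0,0,0,0]]'
```

```text
t: 26.13
tool_pos: [516.4, -62.4, 25.1]
eef_rot: [-3.141, 0.0, -0.023]
contact_force: [-0.7, -0.3, -2.0]
width: 50.2
t: 26.47
tool_pos: [516.6, -62.5, 23.9]
eef_rot: [3.141, -0.0, -0.023]
contact_force: [0.7, -1.1, -2.5]
width: 50.3
```

```bash
python3 -m inch '[[0,0,0.7,0,0,0],[0,0,0.5,0,0,0],[0,0,0,0,0,0],[0,0,0,0,0,0]]'; python3 - <<'E'
from h import *
ps=[]
for i in range(6):
    env.snapshot('scene'); o=env.get_obs(); ps.append(list(o['tool_pos'])+list(o['eef_rot'])+list(o['contact_force']))
np.set_printoptions(precision=3,suppress=True); print(np.mean(ps,0),np.std(ps,0))
E
```

```text
t: 26.8
tool_pos: [516.6, -62.5, 23.9]
eef_rot: [3.142, 0.001, -0.023]
contact_force: [-3.8, 1.2, 7.1]
width: 50.5
[516.613 -62.491  23.869   3.142   0.001  -0.023  -4.408   0.712   6.473] [0.011 0.01  0.011 0.    0.    0.    0.395 0.337 0.349]
```

```bash
python3 -m inch '[[0,0,0,0,0,0],[0,0,0,0,0,0],[0,0,0,0,0,0],[0,0,0,0,0,0],[0,0,-10,0,0,0],[0,0,-20,0,0,0],[0,0,-30,0,0,0],[0,0,-35,0,0,0],[0,0,-30,0,0,0],[0,0,0,0,0,0]]' 0.8 40; python3 -m inch '[[-20,0,-20,0,0,0],[-35,0,-10,0,0,0],[-35,0,0,0,0,0],[-20,0,0,0,0,0],[0,0,0,0,0,0]]'
python3 - <<'E'
from h import *
im=env.snapshot('scene'); np.save('b.npy',im)
b=im[:,:,::-1]; cv2.imwrite('pics/z17.png',cv2.resize(b[175:295,245:405],None,fx=5,fy=5,interpolation=cv2.INTER_CUBIC))
im=env.snapshot('top'); np.save('a.npy',im);b=im[:,:,::-1]; cv2.imwrite('pics/t17.png',cv2.resize(b[190:330,250:390],None,fx=4.2,fy=4.2,interpolation=cv2.INTER_CUBIC))
o=env.get_obs(); print(o['tool_pos'])
E
```

```text
t: 27.93
tool_pos: [521.0, -63.6, 156.5]
eef_rot: [3.138, -0.014, -0.023]
contact_force: [1.6, -1.0, -0.1]
width: 68.9
t: 28.35
tool_pos: [404.0, -59.6, 177.6]
eef_rot: [3.141, -0.0, -0.024]
contact_force: [-0.4, -0.5, 0.0]
width: 68.3
[406.4513967  -59.93663212 178.11078892]
```

View pics/z17.png

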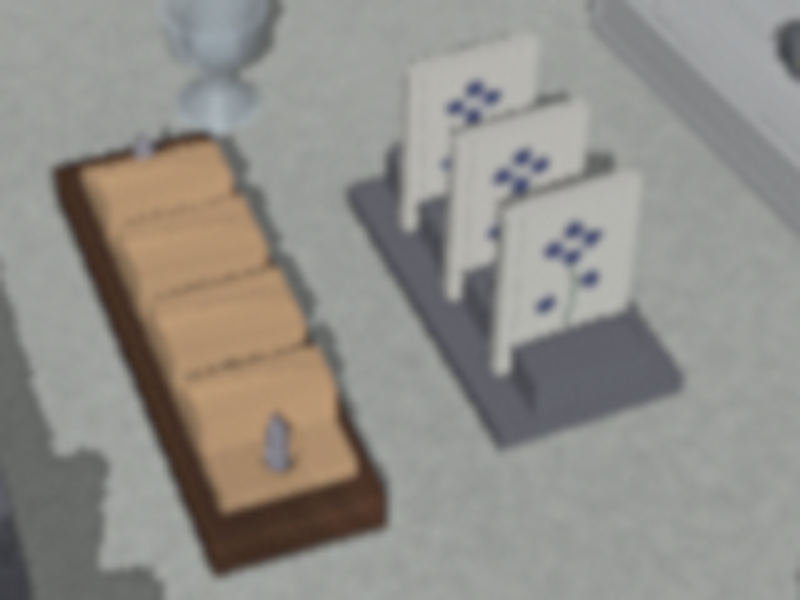

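View pics/t17.png

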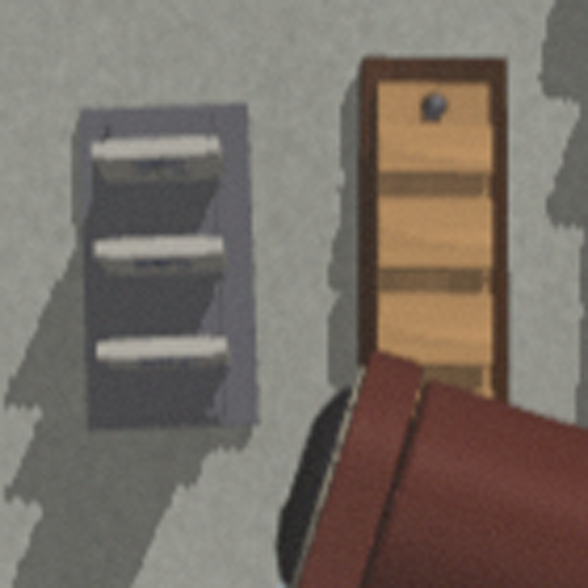

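```bash
python3 - <<'E'
import numpy as np,cv2
a=np.load('a.npy')[:,:,::-1]
cv2.imwrite('pics/z18.png',cv2.resize(a[202:277,332:372],None,fx=8,fy=8,interpolation=cv2.INTER_CUBIC))
cv2.imwrite('pics/z19.png',cv2.resize(a[212:292,265:310],None,fx=7.5,fy=7.5,interpolation=cv2.INTER_CUBIC))
E
```

View pics/z18.png

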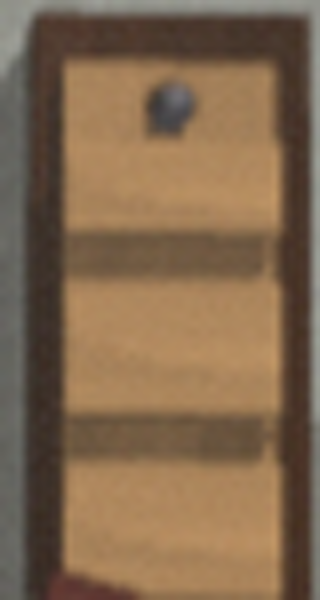

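View pics/z19.png

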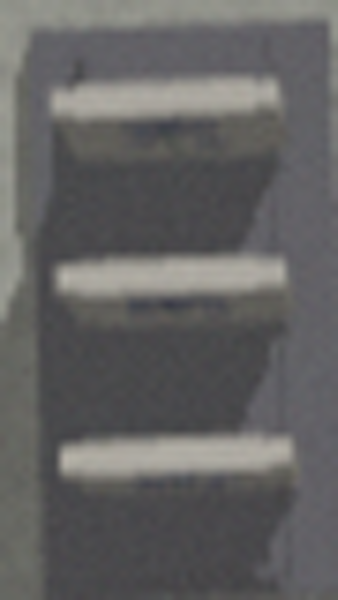

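```bash
python3 - <<'E'
from fits import *
o=(332,202);s=8
for nm,v in (('50',232),('38',277),('6',413),('-6',460)):
    X=atz('top',px((172,v),o,s),46); print(nm,X, 'rail cx',X[0]-float(nm)*np.cos(.023))
for u in((62,150),(282,150),(62,350),(283,350)): print('side',atz('top',px(u,o,s),46))
X=atz('top',px((172,98),o,s),48);print('pin tip',X, X-[83,-83*.023,0])
o=(265,212);s=7.5
for l,c,r in (((53,101),(165,97),(278,92)),((57,279),(170,276),(286,272)),((61,462),(176,457),(292,452))):
    L,C,R=[atz('top',px(u,o,s),94) for u in(l,c,r)]; print('tile',C,(L+R)/2,np.linalg.norm(L-R),'yaw',-np.arctan2(L[0]-R[0],L[1]-R[1]))
plan([485.5,61.5,180],0.01)
E
```

```text
50 [566.14 -62.28  46.  ] rail cx 516.1565948295738
38 [555.25 -62.01  46.  ] rail cx 517.2579710480277
6 [522.48 -61.2   46.  ] rail cx 516.4830855864922
-6 [511.21 -60.92  46.  ] rail cx 517.2124923247972
side [586.54 -36.28  46.  ]
side [585.6  -89.29  46.  ]
side [538.1  -35.22  46.  ]
side [537.15 -88.18  46.  ]
pin tip [598.43 -62.98  48.  ] [515.43 -61.07  48.  ]
tile [573.28  62.72  94.  ] [573.4   62.59  94.  ] 55.27649450641005 yaw 0.022616203253469656
tile [529.08  61.96  94.  ] [529.2   61.58  94.  ] 55.952427767259024 yaw 0.012739021416378367
tile [484.85  60.97  94.  ] [484.85  60.84  94.  ] 56.16685992744766 yaw 0.025093504671507373
pos [406.5 -59.9 178.1] rot [ 3.14 -0.   -0.02] w 68.5 F [-0.6 -0.3  0.3] t 28.4 k 4
[[19,-30.8,-0.5,0,0,-0.008],[19.3,-30.7,-0.5,0,0,-0.008],[19.5,-30.5,-0.4,0,0,-0.008],[19.8,-30.3,-0.5,0,0,-0.008]]
```

```bash
python3 -c "
from h import *
plan([573.3,62.4,150],0.018)"
```

```text
pos [406.5 -59.9 178.1] rot [ 3.141e+00 -2.000e-03 -2.400e-02] w 68.5 F [-0.6 -0.3  0.3] t 28.4 k 6
[[27.3,-21,4.7,0,0,-0.007],[27.5,-20.9,4.7,0,0,-0.007],[27.6,-20.7,4.7,0,0,-0.007],[27.8,-20.4,4.7,0,0,-0.007],[27.9,-20.3,4.7,0,0,-0.007],[28,-20.1,4.6,0,0,-0.007]]
```

```bash
python3 -m inch '[[27,-21,5,0,0,-0.007],[27,-21,5,0,0,-0.007],[28,-21,5,0,0,-0.007],[28,-20,5,0,0,-0.007],[28,-20,4,0,0,-0.007],[28,-20,4,0,0,-0.007],[0,0,0,0,0,0],[0,0,0,0,0,0],[0,0,0,0,0,0]]' 0.85 30
cat > av.py <<'E'
from h import *
def av(n=6):
    ps=[]
    for i in range(n):
        env.snapshot('scene'); o=env.get_obs(); ps.append(list(o['tool_pos'])+list(o['eef_rot'])+list(o['contact_force'])+[o['width'],o['t']])
    np.set_printoptions(precision=3,suppress=True); print(np.median(ps,0))
if __name__=='__main__': av()
E
python3 av.py
python3 -c "
from h import *
shot('scene','s20',(270,80,160,200),3)"
```

```text
t: 29.2
tool_pos: [573.5, 62.3, 149.1]
eef_rot: [3.141, 0.001, 0.019]
contact_force: [-0.6, -0.7, 0.3]
width: 72.4
[573.037  61.612 150.164   3.141  -0.001   0.018   0.545   0.182  -0.188
  72.676  29.375]
```

View pics/s20.png

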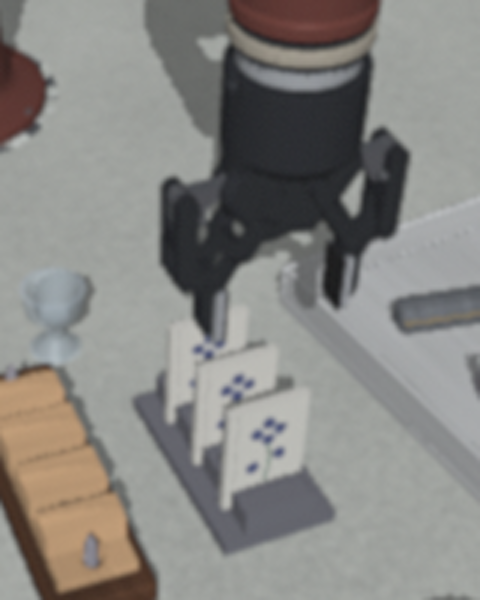

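```bash
python3 -m inch '[[0.3,-1,10,0,0,0],[0,0,20,0,0,0],[0,0,20,0,0,0],[0,0,10,0,0,0],[0,0,3,0,0,0],[0,0,0,0,0,0],[0,0,0,0,0,0]]'
python3 av.py
python3 -c "
from h import *
shot('scene','s21',(290,120,130,140),4.2)"
```

```text
t: 30.13
tool_pos: [574.0, 63.1, 87.3]
eef_rot: [3.142, -0.001, 0.019]
contact_force: [-0.1, -1.3, 0.4]
width: 72.4
[574.432  63.184  87.977   3.142  -0.002   0.019  -0.109  -0.005   0.029
  72.58   30.308]
```

View pics/s21.png

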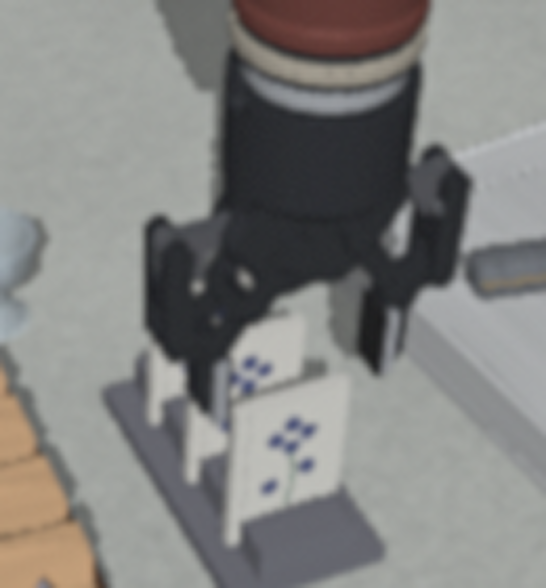

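```bash
python3 - <<'E'
from h import *
im=env.snapshot('scene'); b=im[:,:,::-1].copy()
z=cv2.resize(b[185:225,325:395],None,fx=10,fy=10,interpolation=cv2.INTER_CUBIC)
c,s=np.cos(.019),np.sin(.019)
def P(X,col):
    u=proj('scene',np.array(X,float)); q=(int((u[0]-325+.5)*10),int((u[1]-185+.5)*10)); cv2.circle(z,q,4,col,-1)
for y in(-36,36):
    for zz in (88,93,98): P([574.4+s*-y,63.2+y,zz],(0,0,255))
for y in (-28,28): 
    for x in(-4,4): P([573.3+x,62.6+y,94],(0,255,0))
cv2.imwrite('pics/z21.png',z)
E
```

```text
(no output)
```

View pics/z21.png

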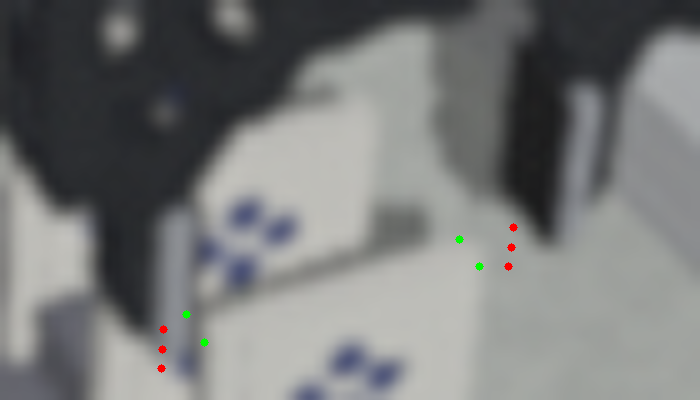

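```bash
python3 -m inch '[[-1,2,10,0,0,0],[0,0,10,0,0,0],[0,0,10,0,0,0],[0,0,10,0,0,0],[0,0,6,0,0,0],[0,0,0,0,0,0],[0,0,0,0,0,0]]'
python3 av.py
python3 -c "
from h import *
shot('scene','s22',(315,165,90,80),8)"
```

```text
t: 31.12
tool_pos: [572.1, 61.2, 39.8]
eef_rot: [-3.141, 0.002, 0.019]
contact_force: [-0.4, 0.1, -0.5]
width: 72.5
[573.16   61.179  41.407   3.142  -0.001   0.019  -0.185  -0.126   0.17
  72.587  31.292]
```

View pics/s22.png

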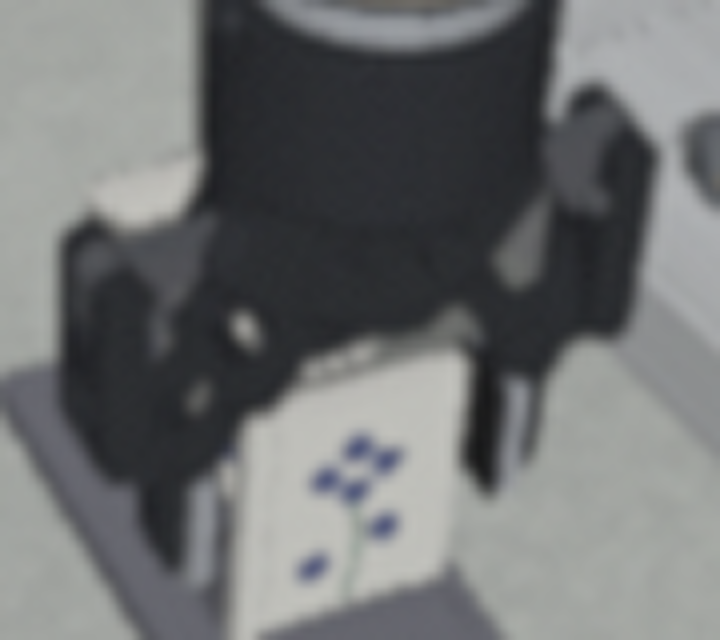

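```bash
python3 -m inch '[[0,-1,0,0,0,0],[0,0,0,0,0,0],[0,0,0,0,0,0],[0,0,0,0,0,0],[0,0,0,0,0,0]]' 0.72 30; python3 -m inch '[[0,0,0,0,0,0],[0,0,0,0,0,0],[0,0,0,0,0,0],[0,0,0,0,0,0],[0,0,0,0,0,0],[0,0,0,0,0,0]]' 0.5 30
python3 av.py
python3 -c "
from h import *
shot('scene','s23',(315,165,90,80),8)"
```

```text
t: 31.88
tool_pos: [572.6, 62.2, 40.7]
eef_rot: [-3.142, -0.0, 0.019]
contact_force: [-0.6, -0.1, -0.0]
width: 61.6
t: 32.38
tool_pos: [572.7, 62.2, 40.9]
eef_rot: [-3.142, -0.0, 0.019]
contact_force: [0.3, -1.0, 1.0]
width: 55.7
[572.72   62.17   40.859  -3.142  -0.      0.019   0.38    0.164   1.502
  55.56   32.558]
```

View pics/s23.png

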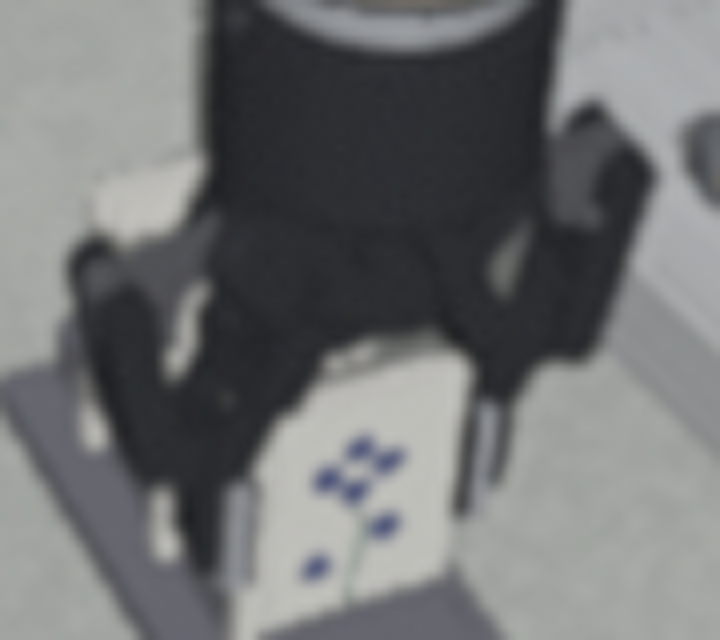

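```bash
python3 -m inch '[[0,0,-3,0,0,0],[0,0,-6,0,0,0],[0,0,-10,0,0,0],[0,0,-15,0,0,0],[0,0,-20,0,0,0],[0,0,-25,0,0,0],[0,0,-20,0,0,0],[0,0,-11,0,0,0],[0,0,0,0,0,0],[0,0,0,0,0,0]]' 0.4 40
python3 av.py
python3 -c "
from h import *
shot('scene','s24',(270,80,160,200),3)
plan([560.8,-63.0,150],-0.022)"
```

```text
t: 33.57
tool_pos: [572.7, 62.2, 151.2]
eef_rot: [3.142, -0.001, 0.019]
contact_force: [0.1, 0.1, -0.9]
width: 55.1
[571.487  62.17  148.882  -3.141   0.003   0.019  -0.097  -0.135  -1.179
  55.4    33.742]
pos [571.9  62.2 149.5] rot [-3.141e+00  2.000e-03  1.900e-02] w 55.2 F [ 0.5 -0.7 -1.7] t 33.9 k 4
[[-3.4,31.2,-0.1,0,0,0.01],[-3,31.3,-0.1,0,0,0.01],[-2.8,31.3,-0.2,0,0,0.01],[-2.4,31.3,-0.1,0,0,0.01]]
```

View pics/s24.png

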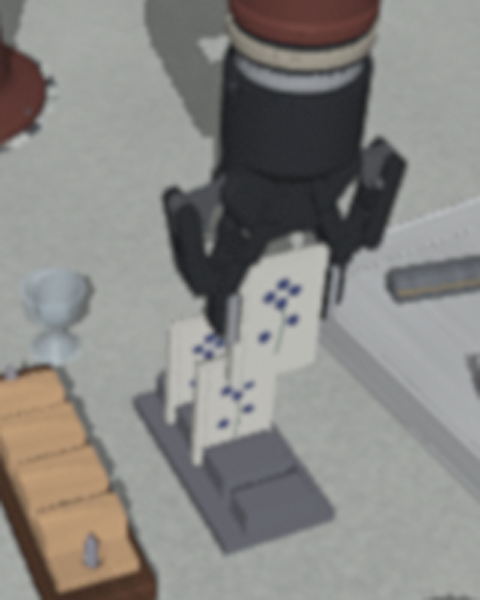

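```bash
python3 -m inch '[[-3,20,0,0,0,0.01],[-3,35,0,0,0,0.01],[-3,35,0,0,0,0.01],[-3,25,0,0,0,0.01],[0,10,0,0,0,0],[0,0,0,0,0,0],[0,0,0,0,0,0],[0,0,0,0,0,0]]'
python3 av.py
python3 -c "
from h import *
shot('scene','s25',(220,120,120,160),3.7)
shot('top','t25',(310,180,90,130),4.5)"
```

```text
t: 34.58
tool_pos: [560.8, -61.8, 150.5]
eef_rot: [-3.141, 0.0, -0.02]
contact_force: [0.6, 0.4, -1.8]
width: 55.1
[560.799 -61.689 150.622  -3.141   0.     -0.02    0.455   0.249  -0.675
  55.238  34.758]
```

View pics/s25.png

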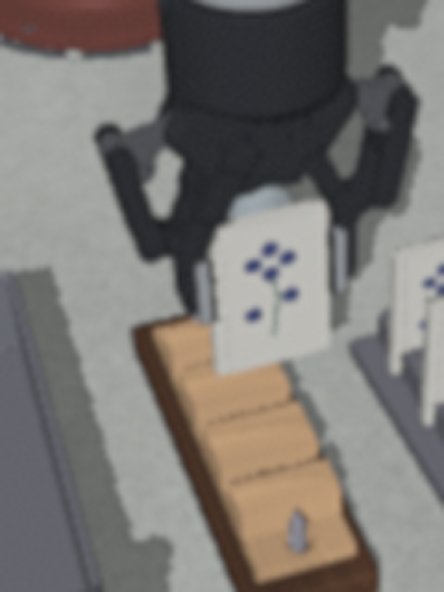

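View pics/t25.png

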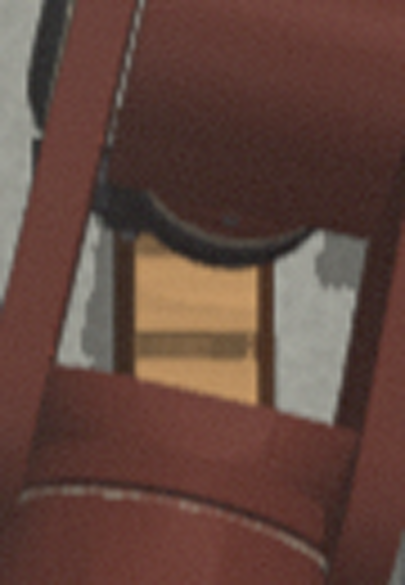

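```bash
python3 -m inch '[[-0.5,1,10,0,0,0],[0,0,20,0,0,0],[0,0,20,0,0,0],[0,0,12,0,0,0],[0,0,5,0,0,0],[0,0,0,0,0,0],[0,0,0,0,0,0],[0,0,0,0,0,0]]'
python3 av.py
python3 - <<'E'
from h import *
im=env.snapshot('scene'); z=cv2.resize(im[200:280,265:335,::-1],None,fx=8,fy=7.5,interpolation=cv2.INTER_CUBIC); cv2.imwrite('pics/s26.png',z)
E
```

```text
t: 35.65
tool_pos: [561.2, -64.1, 85.0]
eef_rot: [3.141, -0.002, -0.021]
contact_force: [-0.3, -0.7, -0.1]
width: 55.3
[560.981 -64.049  84.905   3.141  -0.002  -0.021   0.146   0.14   -0.407
  55.298  35.825]
```

View pics/s26.png

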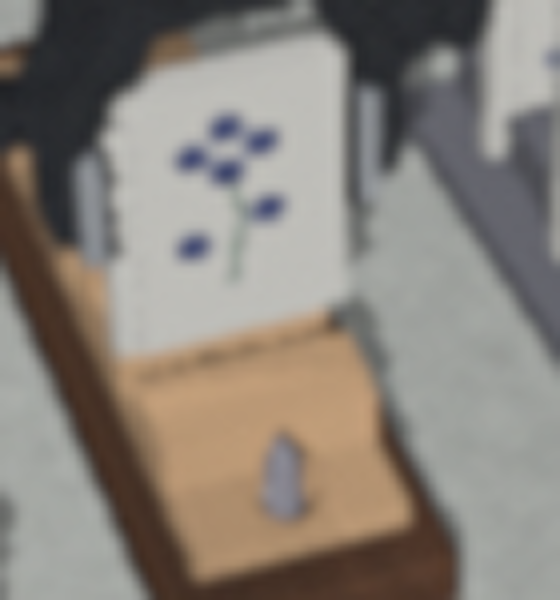

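```bash
python3 -m inch '[[-0.5,0,3,0,0,0],[0,0,3,0,0,0],[0,0,2,0,0,0],[0,0,2,0,0,0],[0,0,0,0,0,0],[0,0,0,0,0,0]]'; python3 -m inch '[[0,0,2,0,0,0],[0,0,2,0,0,0],[0,0,0,0,0,0],[0,0,0,0,0,0]]'
```

```text
t: 36.5
tool_pos: [559.5, -63.8, 73.4]
eef_rot: [-3.141, 0.001, -0.021]
contact_force: [0.1, -0.5, -0.7]
width: 55.6
t: 36.83
tool_pos: [559.6, -63.8, 69.5]
eef_rot: [-3.141, 0.0, -0.021]
contact_force: [0.3, 0.2, -0.9]
width: 55.2
```

```bash
python3 -m inch '[[0,0,3,0,0,0],[0,0,3,0,0,0],[0,0,2,0,0,0],[0,0,1,0,0,0],[0,0,0,0,0,0],[0,0,0,0,0,0]]'; python3 -m inch '[[0,0,0.7,0,0,0],[0,0,0.7,0,0,0],[0,0,0,0,0,0],[0,0,0,0,0,0]]'
python3 av.py
python3 - <<'E'
from h import *
im=env.snapshot('scene'); z=cv2.resize(im[200:280,265:335,::-1],None,fx=8,fy=7.5,interpolation=cv2.INTER_CUBIC); cv2.imwrite('pics/s27.png',z)
E
```

```text
t: 37.33
tool_pos: [559.6, -63.8, 60.6]
eef_rot: [-3.142, 0.0, -0.021]
contact_force: [-0.3, -0.1, -0.7]
width: 54.9
t: 37.67
tool_pos: [559.7, -63.8, 59.3]
eef_rot: [3.142, -0.0, -0.021]
contact_force: [0.3, 0.6, 0.4]
width: 55.3
[559.732 -63.871  59.361   3.142  -0.     -0.021   0.033   0.149  -0.793
  55.305  37.842]
```

View pics/s27.png

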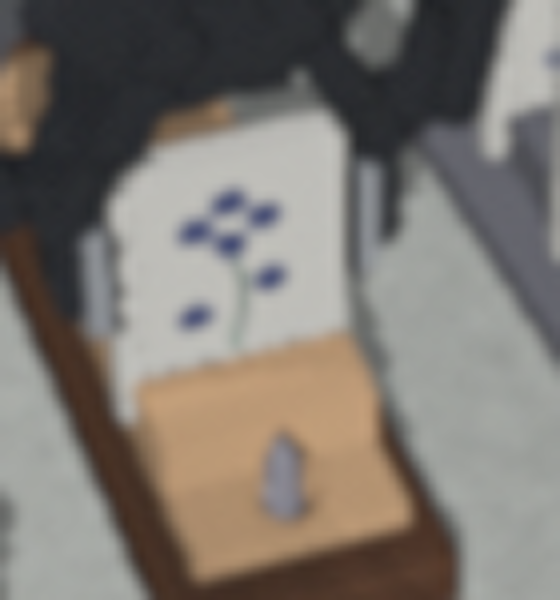

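```bash
python3 -m inch '[[0,0,0.5,0,0,0],[0,0,0.5,0,0,0],[0,0,0,0,0,0],[0,0,0,0,0,0]]'; python3 av.py
```

```text
t: 38.35
tool_pos: [559.9, -63.9, 58.9]
eef_rot: [3.142, -0.0, -0.021]
contact_force: [-1.4, -0.2, 3.5]
width: 54.9
[559.94  -63.883  58.888   3.142  -0.     -0.021  -2.21    0.219   5.372
  55.186  38.525]
```

```bash
python3 -m inch '[[0,0,0,0,0,0],[0,0,0,0,0,0],[0,0,0,0,0,0],[0,0,0,0,0,0],[0,0,0,0,0,0],[0,0,-5,0,0,0],[0,0,-10,0,0,0],[0,0,-20,0,0,0],[0,0,-25,0,0,0],[0,0,-30,0,0,0]]' 0.85 30;  python3 -m inch '[[0,0,-10,0,0,0],[0,0,0,0,0,0],[0,0,0,0,0,0]]'; python3 - <<'E'
from h import *
shot('scene','s28',(220,120,200,160),3.7)
plan([528.5,61.5,150],0.018)
E
```

```text
t: 39.48
tool_pos: [558.7, -63.6, 148.6]
eef_rot: [-3.141, 0.002, -0.021]
contact_force: [0.1, -0.7, 0.3]
width: 72.2
t: 39.73
tool_pos: [560.0, -64.0, 159.0]
eef_rot: [3.141, -0.002, -0.021]
contact_force: [-0.3, -0.2, -1.4]
width: 72.5
pos [559.1 -63.7 157.3] rot [-3.141e+00  1.000e-03 -2.100e-02] w 72.8 F [-0.4 -0.2 -0.8] t 39.8 k 4
[[-8.3,-31.1,1.8,0,0,-0.01],[-8,-31.2,1.8,0,0,-0.01],[-7.7,-31.3,1.9,0,0,-0.01],[-7.4,-31.4,1.8,0,0,-0.01]]
```

View pics/s28.png

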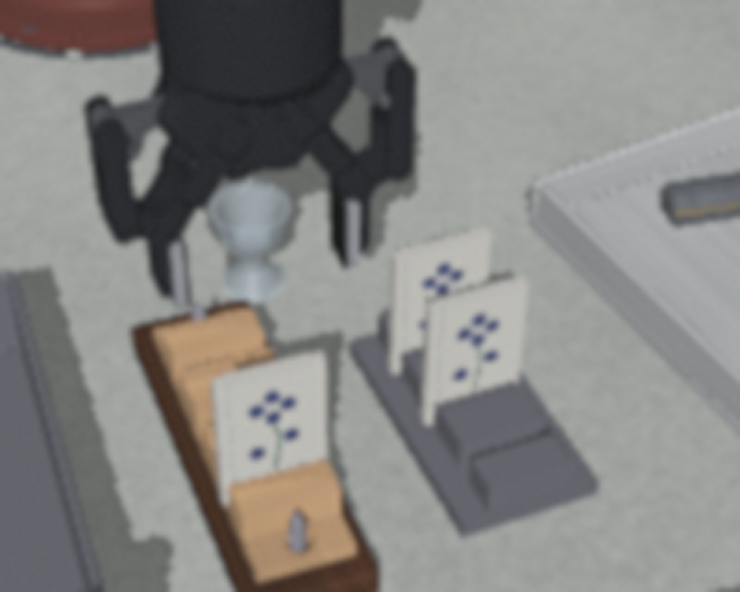

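```bash
python3 -m inch '[[-8,-20,0,0,0,-0.01],[-8,-35,2,0,0,-0.01],[-8,-38,2,0,0,-0.01],[-7,-25,2,0,0,-0.01],[0,-7,0,0,0,0],[0,0,0,0,0,0],[0,0,0,0,0,0],[0,0,0,0,0,0]]'; python3 av.py; python3 -c "
from h import *
im=env.snapshot('top'); im2=env.snapshot('scene')
np.save('b.npy',im2)"
```

```text
t: 40.45
tool_pos: [529.2, 60.3, 151.6]
eef_rot: [3.141, 0.001, 0.018]
contact_force: [-0.2, 0.7, -0.3]
width: 72.5
[529.48   60.292 152.267   3.141   0.      0.017   0.176   0.11   -0.705
  72.572  40.625]
```

```bash
python3 -m inch '[[-0.5,-1.2,10,0,0,0],[0,0,20,0,0,0],[0,0,20,0,0,0],[0,0,12,0,0,0],[0,0,0,0,0,0],[0,0,0,0,0,0]]'
python3 -c "
from h import *
shot('scene','s29',(290,130,110,110),5.4)"
```

```text
t: 41.35
tool_pos: [528.0, 62.6, 89.3]
eef_rot: [-3.141, 0.002, 0.019]
contact_force: [1.0, -0.2, 0.5]
width: 72.6
```

View pics/s29.png

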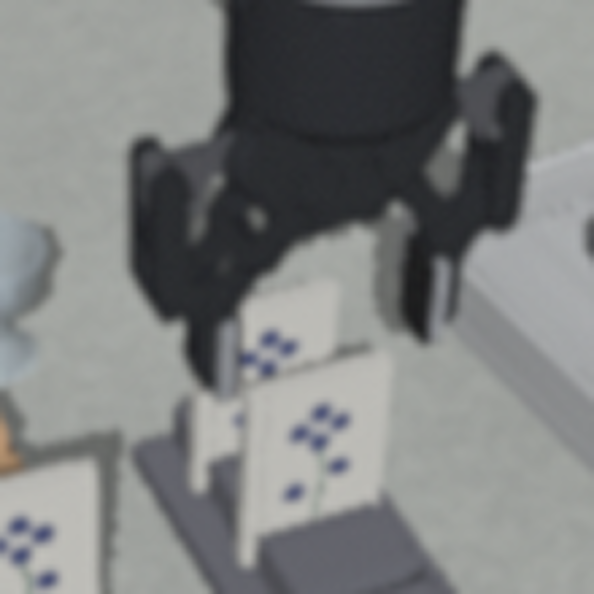

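```bash
python3 -m inch '[[0,1,10,0,0,0],[0,0,12,0,0,0],[0,0,12,0,0,0],[0,0,9,0,0,0],[0,0,5,0,0,0],[0,0,0,0,0,0],[0,0,0,0,0,0]]'
python3 av.py
python3 -c "
from h import *
shot('scene','s30',(290,130,110,110),5.4)"
```

```text
t: 41.98
tool_pos: [528.4, 61.5, 41.7]
eef_rot: [-3.142, 0.001, 0.019]
contact_force: [-0.2, 0.8, -0.3]
width: 72.2
[529.236  61.539  42.976   3.142  -0.001   0.019   0.003  -0.163   0.516
  72.441  42.158]
```

View pics/s30.png

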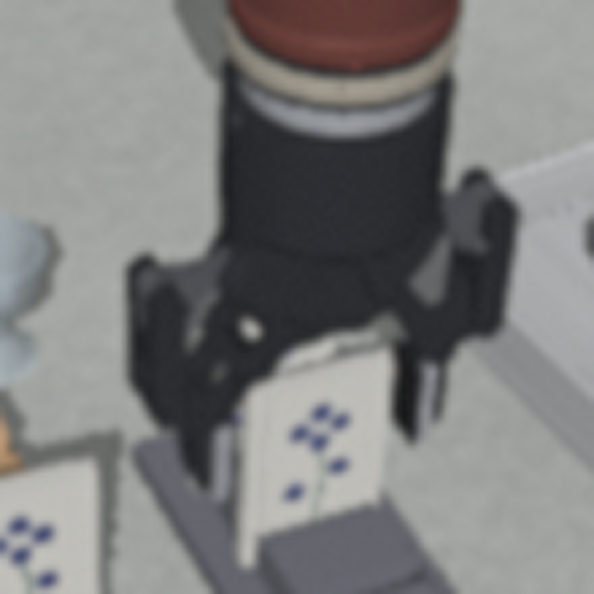

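Straddling cleanly. Close and lift.

```bash
python3 -m inch '[[0,0,0.5,0,0,0],[0,0,0,0,0,0],[0,0,0,0,0,0],[0,0,0,0,0,0]]' 0.72 30; python3 -m inch '[[0,0,0,0,0,0],[0,0,0,0,0,0],[0,0,0,0,0,0],[0,0,0,0,0,0],[0,0,0,0,0,0],[0,0,0,0,0,0]]' 0.5 30
python3 av.py; python3 -m inch '[[0,0,-3,0,0,0],[0,0,-6,0,0,0],[0,0,-10,0,0,0],[0,0,-15,0,0,0],[0,0,-20,0,0,0],[0,0,-25,0,0,0],[0,0,-20,0,0,0],[0,0,-11,0,0,0],[0,0,0,0,0,0],[0,0,0,0,0,0]]' 0.4 40; python3 av.py
python3 -c "
from h import *
shot('scene','s31',(230,80,180,200),3)
plan([515.9,-62.5,150],-0.022)"
```

```text
t: 42.67
tool_pos: [528.7, 61.5, 41.8]
eef_rot: [-3.142, 0.0, 0.019]
contact_force: [0.1, -0.3, -0.2]
width: 61.6
t: 43.17
tool_pos: [528.9, 61.5, 42.0]
eef_rot: [3.142, -0.0, 0.019]
contact_force: [0.2, 0.1, 2.2]
width: 55.6
[528.879  61.52   41.975   3.142  -0.      0.019   0.445   0.118   2.011
  55.579  43.342]
t: 44.3
tool_pos: [528.8, 61.5, 152.2]
eef_rot: [3.142, -0.001, 0.019]
contact_force: [0.8, 0.4, -1.5]
width: 55.5
[527.642  61.551 150.054  -3.141   0.003   0.019   0.573  -0.21   -1.3
  55.211  44.475]
pos [528.1  61.5 150.6] rot [-3.141e+00  2.000e-03  1.900e-02] w 55.2 F [-1.1 -0.9 -0.7] t 44.6 k 4
[[-3.6,30.9,0.2,0,0,0.01],[-3.3,31,0.1,0,0,0.01],[-3,31,0.2,0,0,0.01],[-2.7,31.1,0.1,0,0,0.01]]
```

View pics/s31.png

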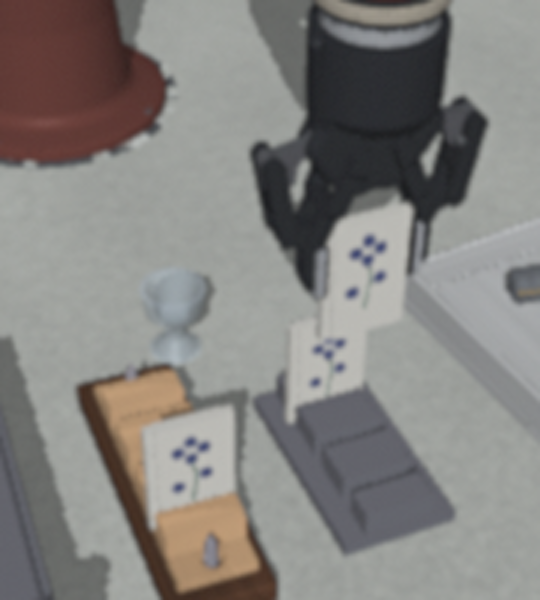

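```bash
python3 -m inch '[[-3,20,0,0,0,0.01],[-3.4,35,0,0,0,0.01],[-3,35,0,0,0,0.01],[-3,24,0,0,0,0.01],[0,10,0,0,0,0],[0,0,0,0,0,0],[0,0,0,0,0,0],[0,0,0,0,0,0]]'
python3 av.py
```

```text
t: 45.32
tool_pos: [516.5, -61.5, 151.6]
eef_rot: [-3.141, 0.0, -0.02]
contact_force: [-0.0, -0.5, -0.8]
width: 55.4
[516.549 -61.42  151.713  -3.141   0.     -0.02   -0.015  -0.037  -0.754
  55.263  45.492]
```

```bash
python3 -m inch '[[-0.5,1,10,0,0,0.002],[0,0,20,0,0,0],[0,0,20,0,0,0],[0,0,12,0,0,0],[0,0,5,0,0,0],[0,0,0,0,0,0],[0,0,0,0,0,0],[0,0,0,0,0,0]]'
python3 av.py
python3 - <<'E'
from h import *
im=env.snapshot('scene'); z=cv2.resize(im[180:260,250:320,::-1],None,fx=8,fy=7.5,interpolation=cv2.INTER_CUBIC); cv2.imwrite('pics/s32.png',z)
E
```

```text
t: 46.28
tool_pos: [516.9, -63.7, 86.0]
eef_rot: [3.141, -0.002, -0.023]
contact_force: [0.2, -1.3, -0.7]
width: 55.5
[516.716 -63.687  85.94    3.141  -0.002  -0.023  -0.173   0.457  -0.758
  55.203  46.458]
```

View pics/s32.png

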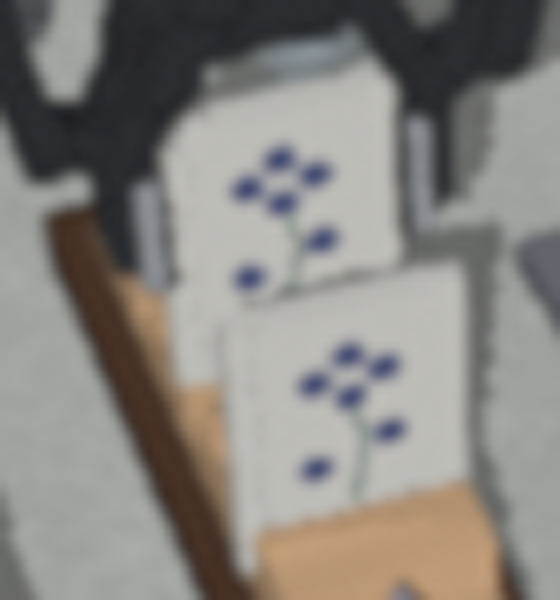

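```bash
python3 -m inch '[[-0.2,0,3,0,0,0],[0,0,3,0,0,0],[0,0,2,0,0,0],[0,0,2,0,0,0],[0,0,0,0,0,0],[0,0,0,0,0,0]]'; python3 -m inch '[[0,0,2,0,0,0],[0,0,2,0,0,0],[0,0,0,0,0,0],[0,0,0,0,0,0]]'
```

```text
t: 47.13
tool_pos: [515.5, -63.4, 74.5]
eef_rot: [-3.141, 0.001, -0.023]
contact_force: [0.3, -0.4, -0.7]
width: 55.2
t: 47.47
tool_pos: [515.6, -63.4, 70.6]
eef_rot: [-3.141, 0.0, -0.023]
contact_force: [0.5, -0.6, -1.3]
width: 55.2
```

Free in the slot at about 39 mm (no force). Continue to seat.

```bash
python3 -m inch '[[0,0,3,0,0,0],[0,0,3,0,0,0],[0,0,2,0,0,0],[0,0,1,0,0,0],[0,0,0,0,0,0],[0,0,0,0,0,0]]'; python3 -m inch '[[0,0,0.7,0,0,0],[0,0,0.7,0,0,0],[0,0,0.5,0,0,0],[0,0,0,0,0,0],[0,0,0,0,0,0]]'; python3 av.py
```

```text
t: 47.97
tool_pos: [515.6, -63.5, 61.6]
eef_rot: [-3.142, 0.0, -0.023]
contact_force: [-0.4, -0.1, -0.9]
width: 55.7
t: 48.38
tool_pos: [515.9, -63.5, 60.0]
eef_rot: [3.142, -0.0, -0.023]
contact_force: [-0.1, 0.0, 0.3]
width: 55.5
[515.86  -63.512  60.03    3.142  -0.     -0.023  -0.205  -0.075  -0.152
  55.276  48.558]
```

```bash
python3 -m inch '[[0,0,0.5,0,0,0],[0,0,0,0,0,0],[0,0,0,0,0,0]]'; python3 -m inch '[[0,0,0,0,0,0],[0,0,0,0,0,0],[0,0,0,0,0,0],[0,0,0,0,0,0],[0,0,0,0,0,0],[0,0,-5,0,0,0],[0,0,-10,0,0,0],[0,0,-20,0,0,0],[0,0,-25,0,0,0],[0,0,-30,0,0,0]]' 0.85 30;  python3 -m inch '[[0,0,-10,0,0,0],[0,0,0,0,0,0],[0,0,0,0,0,0]]'; python3 - <<'E'
from h import *
shot('scene','s33',(220,120,200,160),3.7)
plan([484.4,60.8,150],0.018)
E
```

```text
t: 48.93
tool_pos: [516.0, -63.5, 60.0]
eef_rot: [3.142, -0.0, -0.023]
contact_force: [-2.0, 0.6, 4.7]
width: 54.9
t: 49.77
tool_pos: [514.8, -63.2, 149.8]
eef_rot: [-3.141, 0.002, -0.023]
contact_force: [1.5, 0.8, 0.5]
width: 72.9
t: 50.02
tool_pos: [516.0, -63.6, 160.0]
eef_rot: [3.141, -0.001, -0.023]
contact_force: [-0.7, 0.7, 0.2]
width: 72.9
pos [515.1 -63.3 158.4] rot [-3.141e+00  1.000e-03 -2.300e-02] w 72.6 F [-0.4  0.4 -0.4] t 50.1 k 4
[[-8.4,-30.9,2.1,0,0,-0.01],[-8.1,-30.9,2.1,0,0,-0.01],[-7.8,-31,2.1,0,0,-0.01],[-7.4,-31.1,2.1,0,0,-0.01]]
```

View pics/s33.png

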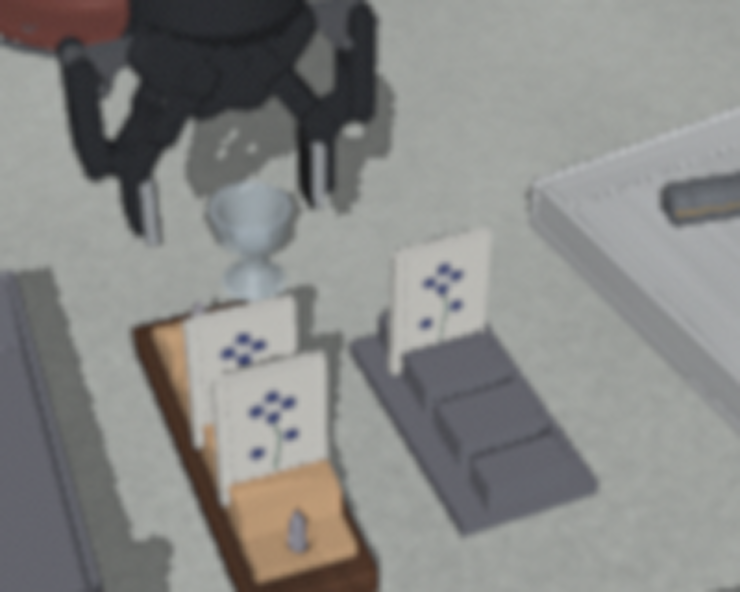

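```bash
python3 -m inch '[[-8,-20,0,0,0,-0.01],[-8,-35,3,0,0,-0.01],[-8,-38,3,0,0,-0.01],[-7.5,-25,2,0,0,-0.011],[0,-6,0,0,0,0],[0,0,0,0,0,0],[0,0,0,0,0,0],[0,0,0,0,0,0]]'; python3 av.py
```

```text
t: 50.73
tool_pos: [485.0, 59.9, 150.7]
eef_rot: [3.141, 0.001, 0.017]
contact_force: [0.1, -0.8, -0.7]
width: 72.6
[485.273  59.792 151.365   3.141   0.      0.016   0.173  -0.166   0.246
  72.606  50.908]
```

```bash
python3 -m inch '[[-0.4,-0.8,10,0,0,-0.002],[0,0,20,0,0,0],[0,0,20,0,0,0],[0,0,12,0,0,0],[0,0,0,0,0,0],[0,0,0,0,0,0]]'
python3 -c "
from h import *
shot('scene','s34',(290,110,110,110),5.4)"
```

```text
t: 51.53
tool_pos: [483.9, 61.5, 88.5]
eef_rot: [-3.141, 0.002, 0.02]
contact_force: [-0.3, -0.4, 0.6]
width: 72.5
```

View pics/s34.png

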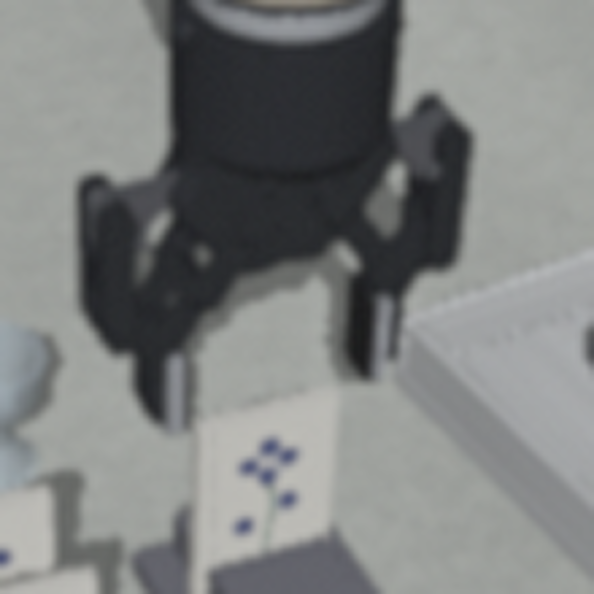

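```bash
python3 -m inch '[[0,0.6,10,0,0,0],[0,0,12,0,0,0],[0,0,12,0,0,0],[0,0,8,0,0,0],[0,0,5,0,0,0],[0,0,0,0,0,0],[0,0,0,0,0,0]]'
python3 av.py
python3 -c "
from h import *
shot('scene','s35',(290,110,110,110),5.4)"
```

```text
t: 52.17
tool_pos: [484.3, 61.0, 41.9]
eef_rot: [-3.142, 0.001, 0.02]
contact_force: [0.7, 0.8, 0.1]
width: 72.8
[485.13   60.96   43.015   3.142  -0.001   0.02    0.278  -0.031   0.341
  72.527  52.342]
```

View pics/s35.png

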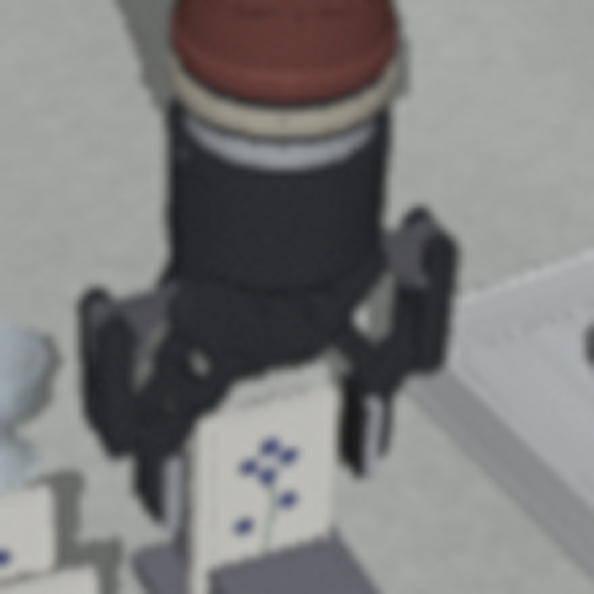

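```bash
python3 -m inch '[[0,0,0.5,0,0,0],[0,0,0,0,0,0],[0,0,0,0,0,0],[0,0,0,0,0,0]]' 0.72 30; python3 -m inch '[[0,0,0,0,0,0],[0,0,0,0,0,0],[0,0,0,0,0,0],[0,0,0,0,0,0],[0,0,0,0,0,0],[0,0,0,0,0,0]]' 0.5 30
python3 av.py; python3 -m inch '[[0,0,-3,0,0,0],[0,0,-6,0,0,0],[0,0,-10,0,0,0],[0,0,-15,0,0,0],[0,0,-20,0,0,0],[0,0,-25,0,0,0],[0,0,-20,0,0,0],[0,0,-11,0,0,0],[0,0,0,0,0,0],[0,0,0,0,0,0]]' 0.4 40; python3 av.py
python3 -c "
from h import *
shot('scene','s36',(230,80,180,200),3)
plan([472.0,-61.5,150],-0.022)"
```

```text
t: 52.85
tool_pos: [484.6, 61.0, 41.9]
eef_rot: [-3.142, 0.0, 0.02]
contact_force: [0.0, -0.2, -0.6]
width: 61.3
t: 53.35
tool_pos: [484.8, 60.9, 42.1]
eef_rot: [3.142, -0.0, 0.02]
contact_force: [0.3, -0.6, 0.2]
width: 55.3
[484.804  60.951  42.083   3.142  -0.      0.02    0.222   0.08    2.133
  55.675  53.525]
t: 54.48
tool_pos: [484.8, 61.0, 152.3]
eef_rot: [3.142, -0.001, 0.02]
contact_force: [-0.2, 0.1, -1.8]
width: 54.7
[483.58   60.979 150.229  -3.141   0.003   0.02   -0.161  -0.046  -0.756
  55.329  54.658]
pos [484.   61.  150.8] rot [-3.141e+00  2.000e-03  2.000e-02] w 55.5 F [ 1.  -0.1 -0.2] t 54.8 k 4
[[-3.6,30.6,0.2,0,0,0.01],[-3.3,30.6,0.2,0,0,0.01],[-3,30.6,0.2,0,0,0.01],[-2.7,30.6,0.2,0,0,0.01]]
```

View pics/s36.png

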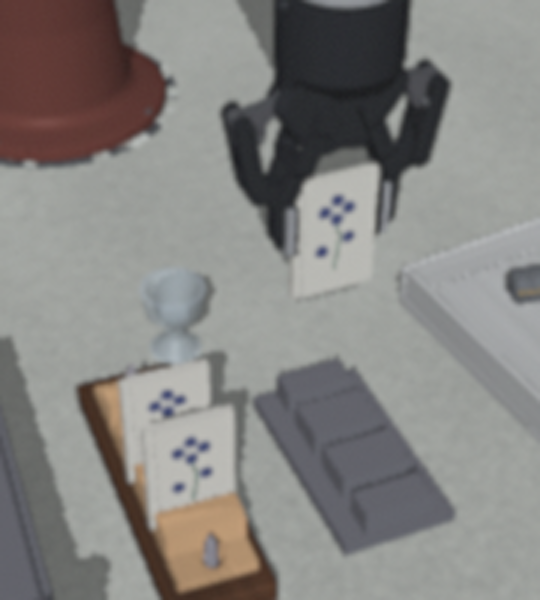

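```bash
python3 -m inch '[[-3,20,0,0,0,0.01],[-3.4,35,0,0,0,0.01],[-3,35,0,0,0,0.011],[-3,24,0,0,0,0.011],[0,9,0,0,0,0],[0,0,0,0,0,0],[0,0,0,0,0,0],[0,0,0,0,0,0]]'
python3 av.py
```

```text
t: 55.5
tool_pos: [472.5, -61.1, 151.7]
eef_rot: [-3.141, 0.0, -0.021]
contact_force: [-0.4, 0.4, -0.8]
width: 55.0
[472.553 -61.048 151.802  -3.141   0.     -0.021  -0.342   0.169  -1.057
  55.21   55.675]
```

```bash
python3 -m inch '[[-0.5,0,10,0,0,0.001],[0,0,20,0,0,0],[0,0,20,0,0,0],[0,0,12,0,0,0],[0,0,5,0,0,0],[0,0,0,0,0,0],[0,0,0,0,0,0],[0,0,0,0,0,0]]'
python3 av.py
python3 - <<'E'
from h import *
im=env.snapshot('scene'); z=cv2.resize(im[160:240,240:310,::-1],None,fx=8,fy=7.5,interpolation=cv2.INTER_CUBIC); cv2.imwrite('pics/s37.png',z)
E
```

```text
t: 56.47
tool_pos: [472.9, -62.4, 86.1]
eef_rot: [3.141, -0.002, -0.023]
contact_force: [0.3, -0.7, -0.5]
width: 55.3
[472.734 -62.307  85.984   3.141  -0.002  -0.023  -0.016  -0.049  -0.877
  55.272  56.642]
```

View pics/s37.png

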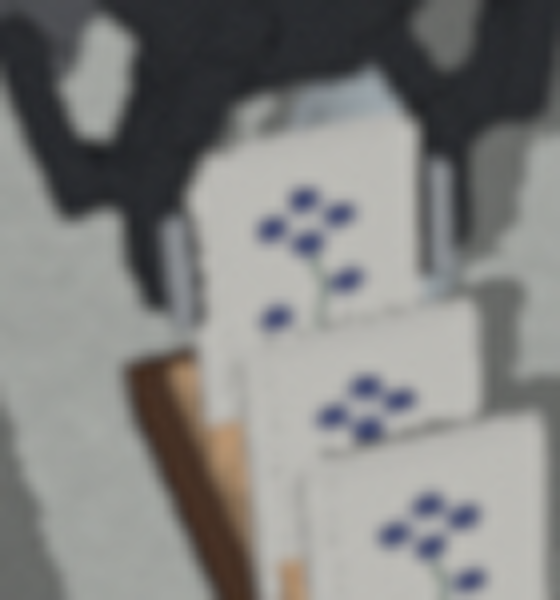

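```bash
python3 -m inch '[[-0.2,0,3,0,0,0],[0,0,3,0,0,0],[0,0,2,0,0,0],[0,0,2,0,0,0],[0,0,0,0,0,0],[0,0,0,0,0,0]]'; python3 -m inch '[[0,0,2,0,0,0],[0,0,2,0,0,0],[0,0,0,0,0,0],[0,0,0,0,0,0]]'; python3 -m inch '[[0,0,2,0,0,0],[0,0,2,0,0,0],[0,0,0,0,0,0],[0,0,0,0,0,0]]'
```

```text
t: 57.32
tool_pos: [471.6, -62.0, 74.6]
eef_rot: [-3.141, 0.001, -0.023]
contact_force: [0.5, 0.7, -0.7]
width: 55.3
t: 57.65
tool_pos: [471.7, -62.0, 70.7]
eef_rot: [-3.141, 0.0, -0.023]
contact_force: [-0.6, -0.2, -0.7]
width: 55.0
t: 57.98
tool_pos: [471.6, -62.0, 66.7]
eef_rot: [-3.141, 0.0, -0.023]
contact_force: [-0.1, 0.0, -1.0]
width: 55.2
```

```bash
python3 -m inch '[[0,0,2,0,0,0],[0,0,2,0,0,0],[0,0,1,0,0,0],[0,0,0,0,0,0],[0,0,0,0,0,0]]'; python3 -m inch '[[0,0,0.7,0,0,0],[0,0,0.7,0,0,0],[0,0,0.5,0,0,0],[0,0,0,0,0,0],[0,0,0,0,0,0]]'; python3 av.py
```

```text
t: 58.4
tool_pos: [471.7, -62.0, 61.8]
eef_rot: [-3.142, 0.0, -0.023]
contact_force: [0.9, -0.1, 0.2]
width: 55.5
t: 58.82
tool_pos: [471.9, -62.1, 60.1]
eef_rot: [3.142, -0.0, -0.023]
contact_force: [-0.3, 0.1, 0.6]
width: 55.4
[471.899 -62.11   60.135   3.142  -0.     -0.023  -0.239  -0.176   0.302
  55.315  58.992]
```

```bash
python3 -m inch '[[0,0,0.5,0,0,0],[0,0,0,0,0,0],[0,0,0,0,0,0]]'; python3 -m inch '[[0,0,0,0,0,0],[0,0,0,0,0,0],[0,0,0,0,0,0],[0,0,0,0,0,0],[0,0,0,0,0,0],[0,0,-5,0,0,0],[0,0,-10,0,0,0],[0,0,-20,0,0,0],[0,0,-25,0,0,0],[0,0,-30,0,0,0]]' 0.85 30;  python3 -m inch '[[0,0,-30,0,0,0],[0,0,-30,0,0,0],[-30,0,-20,0,0,0],[-30,0,0,0,0,0],[-20,0,0,0,0,0],[0,0,0,0,0,0],[0,0,0,0,0,0]]'; python3 - <<'E'
from h import *
shot('scene','s38');shot('scene','s39',(220,150,130,130),4.5)
shot('top','t38')
print(env.get_obs()['tool_pos'])
E
```

```text
t: 59.37
tool_pos: [472.0, -62.1, 60.1]
eef_rot: [3.142, -0.0, -0.023]
contact_force: [-2.5, 0.9, 4.6]
width: 55.1
t: 60.2
tool_pos: [470.8, -61.8, 149.9]
eef_rot: [-3.141, 0.002, -0.023]
contact_force: [0.5, 0.8, -0.6]
width: 72.7
t: 60.78
tool_pos: [391.7, -60.3, 230.8]
eef_rot: [3.141, -0.003, -0.024]
contact_force: [-0.7, -0.0, 0.0]
width: 72.5
[392.2767624  -60.2759388  229.87075609]
```

View pics/s38.png

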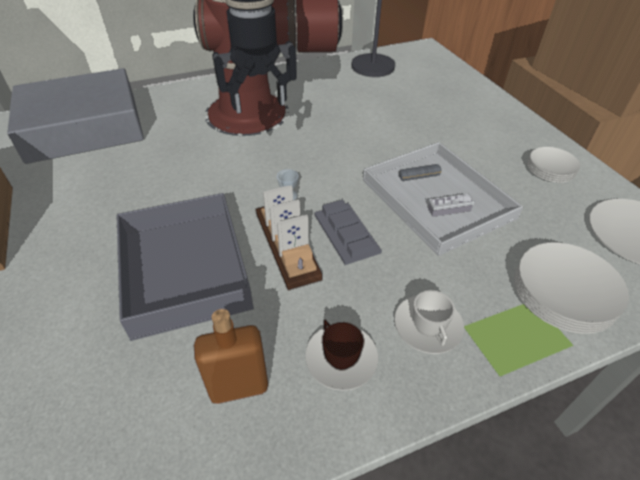

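View pics/s39.png

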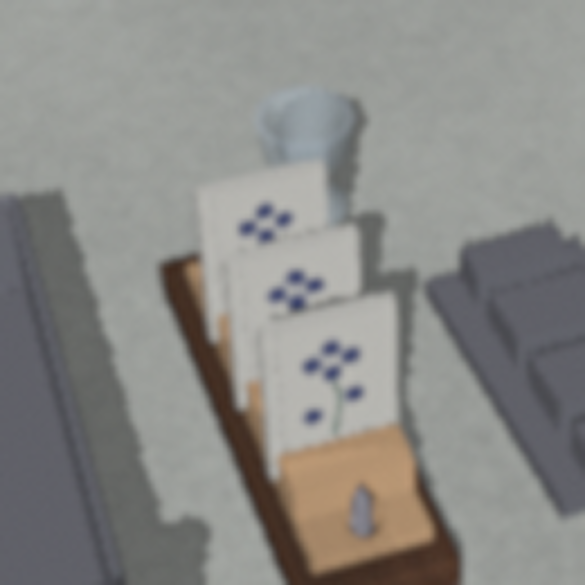

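View pics/t38.png

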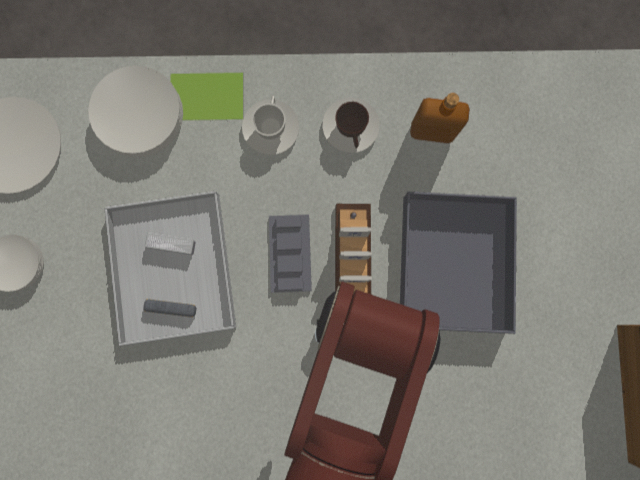

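```bash
python3 - <<'E'
from fits import *
for u,z in(((169.5,308.5),17),((170,244),19)): print(atz('top',u,z)-[504.3,293.3,5])
T=[atz('top',u,94+18) for u in((354,231),(355,254),(356,278))]; print(T)
env.snapshot('scene');env.snapshot('top')
for th in('case_center','tin_center'):
    r=[(n,env.landmark_of(n,th)) for n in('top','scene')]; print(th,tri([(n,d[0]['centre']) for n,d in r if d]))
o=env.get_obs();print(o['t'],o['contact_force'])
E
```

```text
[-80.24   2.13  12.  ]
[45.23  2.5  14.  ]
[array([556.63, -60.14, 112.  ]), array([514.85, -60.89, 112.  ]), array([471.68, -61.6 , 112.  ])]
case_center (array([426.45, 299.02,  14.67]), np.float64(3.1027752962125708))
tin_center (array([522.37, 105.26, 102.83]), np.float64(237.20166901524848))
61.2333 [ 0.17 -0.18  0.81]
```

```bash
python3 -c "
from cell import env
print(env.job_done())"
```

```text
the job is handed in; nothing more can be done
None
```

I finished the job and handed it in at about 61 s of the 208 s allowed; the simulator gave no verdict.

**Odds and ends:** Only the tin and the spectacles case showed in the pictures, with no brush. Both now lie in the metal tray, well inside its limits: the case about 80 mm and the tin about 45 mm from the centre along x. The case shifted about 35 mm by itself after I laid it down, but it stayed inside.

**Rail:** It went over both pins with no side force and seated on the stand with about 9 N of contact. In the pictures it lies flat, slots up. The pin at the far end from the robot shows clearly. The one nearest the robot was partly hidden.

**Tiles:** Each was held by its side edges only, at about 55–56 mm opening, and seated with about 5 N. The last pictures show all three upright, one to a slot.

**Bystanders and arm:** The cups, bottle and egg cup look unmoved. The arm is clear of everything, with no contact force.

**Checks that disagreed:**
- The two cameras differed by 1–3 mm on the stand and rack, up to about 6 mm on the rail in the box, and up to about 5 mm on the tiles. I worked mainly from the top view, relative distances and contact force.
- The last two-camera check on the tin failed because the detector picked the wrong thing. Its position comes from the top picture alone.

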